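# Tighten the castle nut to the next slot and lock it

## Task

Turn the castle nut on the blue stub axle clockwise (seen from above) until you feel it bear hard on its washer, then carry on to the next slot that lines up with the cross hole in the axle and no further; if a slot already lines up as the nut goes tight, take the one after. Then slide the red-handled locking pin through slot and hole until its collar meets the nut, pushing gently, never hard, and let go. The nut must be left tight, and the other things on the bench left where they are.

Things in the scene. Friction and masses are not known exactly. Their poses are not given: they have to be found in the camera images.
- axle: Fixed blue stub axle on the bench: round flange 120 mm across, 12 mm high; blue neck 62 to 68 mm across up to 46 mm; then an upright dark threaded steel stud 22 mm across, top at 94.5 mm. Origin on the stud's axis at bench height, z up. x runs along the cross hole.
- cross_hole (a point): Centre of the cross hole, 78 mm above the bench on the stud's axis: 7 mm square, right through the stud along the axle's x axis; the pin may enter from either end.
- washer: Brass tab washer under the nut, 57 mm across; origin at its underside, upper face 4 mm higher, 50 mm above the bench. It does not turn. It sinks 0.16 mm per radian that the nut is turned once bearing on it, too little to read from poses. More than 1.36 rad past bearing overloads it.
- nut: Steel castle nut on the stud; origin at the centre of its underside, about 50 mm above the bench, z up. Hexagon 46 mm across flats, 20 mm high; one flat faces +x. Clockwise from above (yaw decreasing) tightens. Runs free (about 0.1 N m) for an unknown 0.2 to 1.3 rad, then bears on the washer and takes about 0.6 N m: a clear step in the moment felt while turning. Stays where left; its height does not tell.
- nut_crown (a point): Centre of the nut's crown, 27 mm above the nut's underside, axes as the nut's. Crown 41 mm across, from 20 to 34 mm above the underside, with six slots 9 mm wide, open on top: one along the nut's +x, the others every 60 degrees. The slot wanted is the first to reach the hole's line more than about 0.15 rad after the step in moment.
- pin: The loose locking pin, 60 g, standing upright on the bench on its red handle; origin at the middle of the handle's underside, z up, x along the rod to its tip.
- pin_grip (a point): Centre of the pin's red handle, 17 mm above its underside; axes as the pin's. Handle 24 mm along x, 16 mm along y (take it across these sides from above), 34 mm high.
- pin_collar (a point): Outer face of the pin's steel collar, 14 mm across, 6 mm thick, on the rod's axis: 18 mm along x from the handle's centre and 3 mm below it. It stops against the outside of the nut's crown.
- pin_tip (a point): Round end of the pin's steel rod, 5 mm across: 66 mm along x from the handle's centre and 3 mm below it. The rod leaves the handle level, along x.
- bread_maker: Fixed obstacle: large white bread maker at the back of the bench, between axle and pin, about 325 mm along x, 270 mm along y and 255 mm high; origin at the middle of its foot, its front towards its -x. Pass in front of it or well above.
- screw_jar: Bystander: clear jar with red lid, 61 mm across, 85 mm high; origin at its foot.
- pliers: Bystander: red-handled pliers lying flat, 57 x 183 x 14 mm; origin at its underside.
- tape: Bystander: yellow tape measure, 41 x 89 x 65 mm; origin at its foot.
- spanner: Bystander: steel spanner lying flat, 26 x 173 x 7 mm; origin at its underside.

How it is judged:
By the outcome, as a careful person would: the job done as asked, in the order asked, and still so for the second after the job is handed in, with the robot touching nothing.
It also fails if it takes over 72 s, if anything falls off the work surface, if the arm or the gripper's body presses on something with over 40 N, if the wrist force passes 120 N, or if a joint passes its speed limit or range.

## Robot

A 6-joint arm with a two-finger parallel gripper is mounted at the origin on a cart in front of the work surface, level with it; the furniture and walls round the work are solid. World frame = base frame: x ahead of the robot, y to its left, z up, the work surface at z = 0. Lengths are in m, angles in rad, forces in N, time in s.
With the tool pointing down it reaches from about 0.25 to 0.725 m from the base axis. Payload 9.7 kg.
Tool frame: the origin (TCP) lies between the finger pads; the fingertips stand 17 mm ahead of it and the grasp point (between the pads) lies 2 mm behind it (ctrl.nose_length is the z of the fingertips in the tool frame, in m); z points along the fingers, y is the line along which they close (so a half turn about z gives the same grasp; the last joint's range is limited). The gripper opens to 85 mm and grips with 20 to 120 N. Pads are 22 mm wide; open, the fingers measure 114 mm over their backs; the gripper's body (76 mm by 85 mm) begins 54 mm behind the grasp point. The pads swing forward as they close: fully open they stand 13 mm farther back than shut.
Start: joints at [1.246, 0.087, 0.176, 1.66, 0, 1.571], TCP at [0.176, 0.521, 0.248] pointing down, gripper open.
Joint ranges: [-3.13, 3.13], [-0.85, 1.81], [-1.15, 1.24], [-2.2, 2.28], [-1.44, 1.52], [-3.14, 3.14]. Speed limits (rad/s): [2.22, 2.22, 2.57, 3.14, 3.14, 3.14].

## Interface

Orientations are given as a rotation vector (axis times angle).
In Python, from cell import ctrl gives the robot as it stands.
- The arm moves only by the tool send_rows, never from a script. Its argument "targets" is a list of rows, each a list of 7 numbers: the turn, a rotation vector about the tool's x, y, z in units of 5 degrees (1.0 is 5 degrees), then the shift along the tool's x, y, z in units of 25 mm (1.0 is 25 mm), then the finger opening in mm, from 0 to 85.4. A call has 1 to 12 rows; each row is the pose to reach, as a shift and turn from the pose commanded when the call began, along the tool's axes at that moment; what a row does not reach only later rows make up. A row lasts 1/12 s, in which the tool goes at most 41.7 mm and 7.16 degrees, less where a joint would pass 70% of its speed; a pose out of reach is approached as far as the arm can. A call with a gripper value outside its range is refused whole. The fingers move at their own pace and stop on an object; the grip force is fixed at half the most. Time passes only in rows, so rows that repeat a pose let the fingers close. It gives the time, the measured TCP pose, the force, the opening and the grip force at its end, in the units of the state.
- ctrl.state(): the state, without advancing time (a new reading comes with each control period).
- ctrl.get_image(name): name is "side" or "top" or "wrist"; returns a dict with "pixels" (480x640x3 uint8, blue, green, red), "fx", "fy", "cx", "cy" (pixels), "rvec" (rotation vector, rad) and "tvec" (3), from world to camera coordinates, as OpenCV has them; the wrist camera has in their place "hand_eye" (4x4, takes a point from camera to tool coordinates, whose origin is the TCP and whose axes are the flange's). Camera axes: x right, y down, z forward; pixel columns grow to the right and rows downward; lengths in m; the calibration is good to about 2 mm. The wrist camera is an equidistant fisheye: a pixel r from the principal point sees the ray r / f radians off the axis. A picture is of the moment at which its call begins: read the wrist's pose just before it. There is no depth.
- ctrl.hand_in(): hands the job in; it is judged then, once.
Trained networks look in a picture, given as the dict that the camera call returned (one of the last four; its "shot" number tells which), for a name from the list of things; names that differ only in an ending like _2 or _b are one class to them, and where a whole thing is asked for, a point or a joint stands for the part that bears it (a point fixed in the world has none). Each returns a list of dicts, best first, with "p" (0 to 1); they miss things now and then, are a little off and sometimes report something else, mostly with a low value. They report only what shows in the picture. A call takes as long as a camera call.
- ctrl.boxes_of(thing, picture): "bbox" ([left, top, width, height] as shares, 0 to 1, of the picture: columns of its width, rows of its height, round what is visible of it).
- ctrl.pinpoint(thing, picture): "xy" ([column, row] as shares, 0 to 1, of the picture: columns of its width, rows of its height: a listed point, or the origin of a listed thing).
The state is a dict: "clock": time; "joint_positions": joint angles; "qd": joint speeds; "joint_torque": joint torques, N m; "ee_pos": TCP position; "ee_rot": TCP orientation; "contact_force": force on the tool from outside, world axes, zero at the start; "ft_torque": the same for the moment, N m; "grip_width": finger opening in m; "grasp_force": force on a finger pad.
Only numpy, scipy, OpenCV 4.12 (cv2) and the standard library are available. Lean on these libraries where they do the work, as an engineer would, in place of code of your own. Each camera call takes 0.05 s, during which the arm holds its last target. There are 200 camera calls.

## Working session

There is one attempt and no reset: what is moved stays moved. The work goes in short steps, Python scripts to look and compute and a tool call to move; the robot and the scene stay as the last step left them, time stands still between calls to the robot, and variables do not carry over. Pictures are saved under pics/ and viewed, at most 10 in all, crops included, and the job is handed in when it is done.

Besides the shell and the picture viewer there is one more tool, called as name(argument=value, ...), one argument or row to a line, values as JSON. send_rows: Moves the arm, as the interface text tells. Its arguments: {"type":"object","properties":{"targets":{"type":"array"}},"required":["targets"]}

```bash
mkdir -p pics; cat > h.py <<'E'
import numpy as np, cv2
from cell import ctrl
from scipy.spatial.transform import Rotation as R
from scipy.optimize import least_squares
def ray(im,uv,st=None):
    u,v=uv
    if 'rvec' in im:
        Rm=cv2.Rodrigues(np.array(im['rvec'],float))[0];t=np.array(im['tvec'],float).ravel()
        d=Rm.T@np.array([(u-im['cx'])/im['fx'],(v-im['cy'])/im['fy'],1]);return -Rm.T@t,d/np.linalg.norm(d)
    a=np.array([(u-im['cx'])/im['fx'],(v-im['cy'])/im['fy']]);r=np.linalg.norm(a)
    d=np.r_[np.sin(r)*a/max(r,1e-9),np.cos(r)]
    H=np.array(im['hand_eye']);T=np.eye(4);T[:3,:3]=R.from_rotvec(st['ee_rot']).as_matrix();T[:3,3]=st['ee_pos']
    G=T@H;return G[:3,3],G[:3,:3]@d
def tri(rs):
    A=np.zeros((3,3));b=np.zeros(3)
    for o,d in rs:
        P=np.eye(3)-np.outer(d,d);A+=P;b+=P@o
    x=np.linalg.solve(A,b);return x,[np.linalg.norm((np.eye(3)-np.outer(d,d))@(x-o)) for o,d in rs]
def atz(r,z):
    o,d=r;return o+d*(z-o[2])/d[2]
def pp(n,im,k=1):
    return [(round(float(q['p']),2),q['xy'][0]*640,q['xy'][1]*480) for q in ctrl.pinpoint(n,im)[:k]]
def proj(im,X,st=None):
    X=np.asarray(X,float).reshape(-1,3)
    if 'rvec' in im:
        K=np.array([[im['fx'],0,im['cx']],[0,im['fy'],im['cy']],[0,0,1]])
        return cv2.projectPoints(X,np.array(im['rvec'],float),np.array(im['tvec'],float),K,None)[0][:,0]
    H=np.array(im['hand_eye']);T=np.eye(4);T[:3,:3]=R.from_rotvec(st['ee_rot']).as_matrix();T[:3,3]=st['ee_pos']
    G=np.linalg.inv(T@H);p=X@G[:3,:3].T+G[:3,3];n=np.linalg.norm(p[:,:2],axis=1);th=np.arctan2(n,p[:,2])
    return np.c_[im['cx']+im['fx']*th*p[:,0]/n,im['cy']+im['fy']*th*p[:,1]/n]
E
python3 - <<'E'
from h import *
st=ctrl.state();print({k:np.round(v,3).tolist() for k,v in st.items()},ctrl.nose_length)
ims={}
for n in("side","top","wrist"):
    im=ctrl.get_image(n);ims[n]=im;cv2.imwrite(f'pics/a_{n}.png',im['pixels'])
R_={}
for t in["axle","cross_hole","nut","nut_crown","pin","pin_grip","pin_collar","pin_tip","bread_maker","screw_jar","pliers","tape","spanner","washer"]:
    rs=[]
    for n,im in ims.items():
        for p,u,v in pp(t,im,1):
            print(t,n,p,round(u),round(v),end=' | ')
            if p>.3: rs.append(ray(im,(u,v),st))
    if len(rs)>1:
        x,e=tri(rs);print(np.round(x,4),np.round(e,4))
    else: print()
E
```

```text
{'clock': 0.0, 'joint_positions': [1.246, 0.087, 0.175, 1.66, -0.0, 1.571], 'qd': [-0.002, 0.0, 0.0, -0.0, -0.002, 0.001], 'joint_torque': [0.0, -52.039, 46.481, 0.016, 0.0, 0.0], 'ee_pos': [0.175, 0.521, 0.248], 'ee_rot': [-0.508, -3.1, 0.002], 'contact_force': [-0.077, -0.226, -0.029], 'ft_torque': [-0.014, 0.027, -0.014], 'grasp_force': 0.0, 'grip_width': 0.085} 0.017
axle side 0.95 271 242 | axle top 0.71 270 276 | axle wrist 0.97 149 443 | [0.4254 0.1569 0.0039] [0.0103 0.0051 0.0061]
cross_hole side 0.7 273 214 | cross_hole top 0.85 268 270 | cross_hole wrist 0.9 131 478 | [0.43   0.1555 0.0816] [0.0031 0.0035 0.0013]
nut side 0.74 273 225 | nut top 0.85 269 275 | nut wrist 0.81 137 460 | [0.4261 0.1554 0.0497] [0.0004 0.0004 0.0003]
nut_crown side 0.55 271 213 | nut_crown top 0.85 270 273 | nut_crown wrist 0.88 131 473 | [0.4248 0.1552 0.0789] [0.0038 0.0042 0.003 ]
pin side 0.81 405 369 | pin top 0.72 482 238 | pin wrist 0.33 147 439 | [ 0.6315 -0.2332 -0.2078] [0.0568 0.1454 0.1194]
pin_grip side 0.71 404 362 | pin_grip top 0.65 479 240 | [ 0.5507 -0.3071  0.0052] [0.0013 0.0013]
pin_collar side 0.83 414 359 | pin_collar top 0.53 485 230 | [ 0.567  -0.316   0.0182] [0.0028 0.0028]
pin_tip side 0.94 439 359 | pin_tip top 0.69 485 209 | [ 0.6194 -0.3186  0.0039] [0.0039 0.0039]
bread_maker side 0.53 441 356 | 
screw_jar side 0.76 275 312 | screw_jar top 0.57 388 311 | screw_jar wrist 0.85 33 425 | [ 0.3709 -0.1079  0.0054] [0.0065 0.0032 0.0039]
pliers side 0.65 275 278 | pliers top 0.8 336 300 | [0.3902 0.0062 0.0023] [0.0013 0.0013]
tape side 0.91 260 199 | tape top 0.71 170 265 | [0.4377 0.3854 0.0029] [0.0012 0.0012]
spanner top 0.69 262 199 | 
washer side 0.47 275 225 | washer top 0.61 266 275 | washer wrist 0.53 139 460 | [0.4279 0.1594 0.0479] [0.0046 0.0044 0.0026]
```

```bash
python3 -c "
import cv2,numpy as np
a=[cv2.imread(f'pics/a_{n}.png') for n in('side','top','wrist')]
cv2.imwrite('pics/a_st.png',cv2.resize(np.hstack(a[:2]),(800,300)))"
```

```text
(no output)
```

View pics/a_top.png

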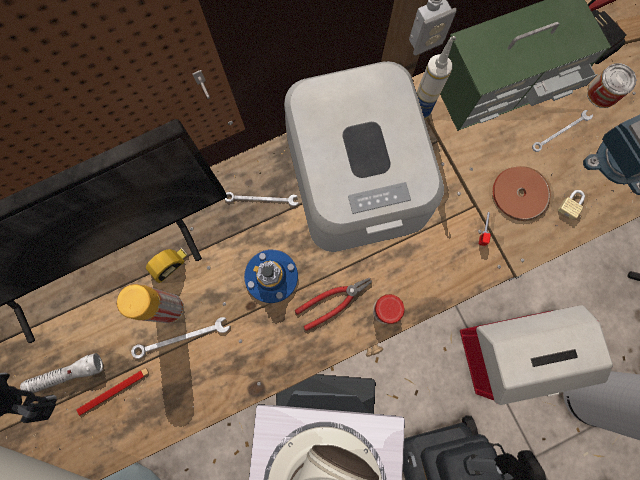

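The top view shows the axle and nut at about (270,272) px. The pin is at about (486,238) with its tip up-image at (488,212). The bread maker's front-left corner is about 100 mm from the nut, and the jar and pliers lie in front of it. I'll compute the first move above the nut.

```bash
cat >> h.py <<'E'
def row(p,yaw=None,Rt=None):
    st=ctrl.state();R0=R.from_rotvec(st['ee_rot'])
    if Rt is None: Rt=R0 if yaw is None else down(yaw)
    t=(R0.inv()*Rt).as_rotvec()*180/np.pi/5; s=R0.inv().apply(np.array(p)-st['ee_pos'])/.025
    return np.round(np.r_[t,s],3).tolist()
def down(yaw): # tool y axis (closing line) at world angle yaw
    y=np.array([np.cos(yaw),np.sin(yaw),0]);z=np.array([0,0,-1.]);return R.from_matrix(np.c_[np.cross(y,z),y,z])
def tyaw():
    y=R.from_rotvec(ctrl.state()['ee_rot']).as_matrix()[:,1];return np.arctan2(y[1],y[0])
E
python3 - <<'E'
from h import *
print(R.from_rotvec(ctrl.state()['ee_rot']).as_matrix().round(3))
print(np.round(ctrl.get_image('wrist')['hand_eye'],4),np.degrees(tyaw()))
print(row([.40,.17,.23]))
E
```

```text
[[-0.948  0.319 -0.   ]
 [ 0.319  0.948 -0.   ]
 [ 0.    -0.    -1.   ]]
[[ 3.000e-04 -9.605e-01 -2.784e-01  7.090e-02]
 [ 1.000e+00  2.000e-04  6.000e-04 -1.000e-04]
 [-5.000e-04 -2.784e-01  9.605e-01 -1.259e-01]
 [ 0.000e+00  0.000e+00  0.000e+00  1.000e+00]] 71.39062963479057
[0.0, 0.0, 0.0, -12.994, -10.449, 0.732]
```

View pics/a_side.png

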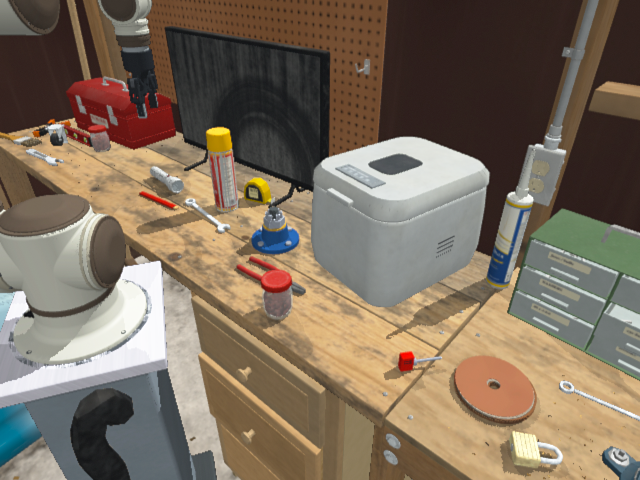

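The side view shows a spray can at about (220,165) px, tall, left of the axle. The jar is at (277,297), and the pin is at (405,361) pointing right along the bench. I'll go above the nut.

send_rows(
  targets=[
    [0,0,0,-3,-3,-1,85],
    [0,0,0,-6,-5,-1,85],
    [0,0,0,-9,-8,-1,85],
    [0,0,0,-13,-10.4,-0.5,85],
    [0,0,0,-13,-10.4,0.5,85],
    [0,0,0,-13,-10.4,0.7,85],
    [0,0,0,-13,-10.4,0.7,85],
    [0,0,0,-13,-10.4,0.7,85],
    [0,0,0,-13,-10.4,0.7,85],
    [0,0,0,-13,-10.4,0.7,85],
    [0,0,0,-13,-10.4,0.7,85],
    [0,0,0,-13,-10.4,0.7,85],
  ],
)

```text
clock: 3.3
ee_pos: [0.4013, 0.1691, 0.2304]
ee_rot: [-0.515, -3.099, 0.001]
contact_force: [0.5, 0.8, 0.3]
grip_width: 0.0849
grasp_force: 0.0
```

```bash
python3 - <<'E'
from h import *
st=ctrl.state();print(np.round(st['ee_pos'],4),np.round(st['joint_positions'],3),np.degrees(tyaw()))
im=ctrl.get_image('wrist');cv2.imwrite('pics/b.png',im['pixels'])
for t in["axle","cross_hole","nut","nut_crown"]:
    for p,u,v in pp(t,im): print(t,p,round(u,1),round(v,1),atz(ray(im,(u,v),st),{"axle":0,"cross_hole":.078,"nut":.05,"nut_crown":.077}[t]).round(4))
c=proj(im,[.426,.1555,.08],st)[0];print(c)
x,y=int(c[0]),int(c[1]);cr=im['pixels'][max(y-75,0):y+75,max(x-100,0):x+100];print(max(x-100,0),max(y-75,0))
cv2.imwrite('pics/b_crop.png',cv2.resize(cr,None,fx=4,fy=4,interpolation=cv2.INTER_CUBIC))
E
```

```text
[0.4013 0.1691 0.2304] [ 0.399 -0.19  -0.124  1.637 -0.     0.728] 71.12037405389643
axle 0.91 313.6 240.6 [0.4285 0.1523 0.    ]
cross_hole 0.67 316.0 270.2 [0.4317 0.1547 0.078 ]
nut 0.58 315.6 257.0 [0.4298 0.1546 0.05  ]
nut_crown 0.6 313.4 264.6 [0.4269 0.1542 0.077 ]
[314.53994949 264.35525208]
214 189
```

View pics/b_crop.png

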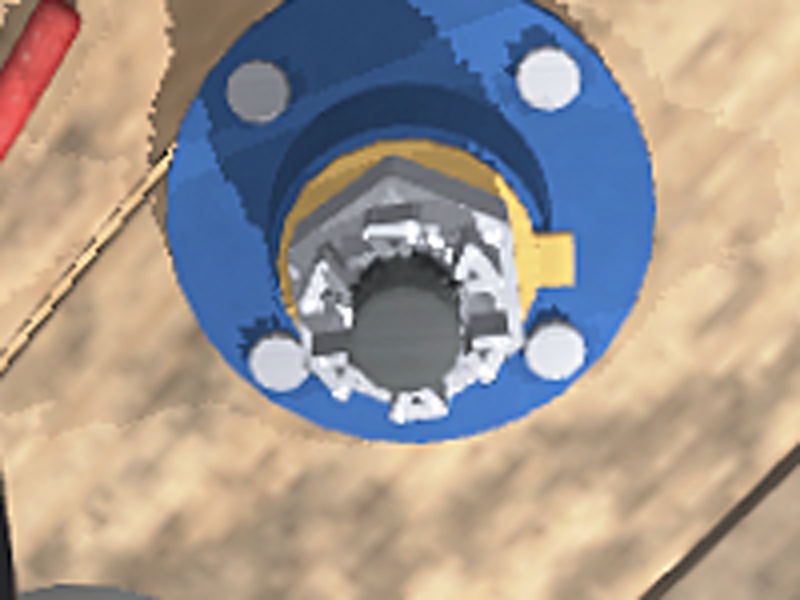

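The crop shows the nut crown with slots left and right at (335,340) and (487,325), so one slot lies nearly along the tool's y. The washer tab points right (550,260), and the flange bolts are at 45° to it. The hole is hidden, so I'll look obliquely from the tab side.

```bash
python3 - <<'E'
from h import *
st=ctrl.state();im=ctrl.get_image('wrist')
B=[atz(ray(im,(214+u/4,189+v/4),st),z) for u,v,z in[(258,92,.016),(550,78,.016),(280,362,.016),(555,350,.016),(565,260,.05)]]
B=np.array(B);c=B[:4].mean(0);print(B.round(4),c)
for b in B: d=b-[.427,.1555,0];print(np.degrees(np.arctan2(d[1],d[0])).round(1),np.hypot(*d[:2]).round(4))
a,b=[atz(ray(im,(214+u/4,189+v/4),st),.082) for u,v in[(335,340),(487,325)]];d=b-a;print('slot',np.degrees(np.arctan2(d[1],d[0])),(a+b)/2)
print(row([.446,.213,.085],np.radians(-19)))
E
```

```text
[[0.3865 0.1351 0.016 ]
 [0.4051 0.2011 0.016 ]
 [0.4521 0.1167 0.016 ]
 [0.4706 0.1822 0.016 ]
 [0.4374 0.1917 0.05  ]] [0.42857896 0.15878282 0.016     ]
-153.3 0.0453
115.7 0.0506
-57.1 0.0462
31.5 0.0511
74.0 0.0376
slot 77.5844364423121 [0.43124938 0.15861876 0.082     ]
[0.005, -0.001, 18.105, -1.226, 2.125, 5.843]
```

send_rows(
  targets=[
    [0,0,1.4,0,2.1,0,85],
    [0,0,2.8,-0.5,2.1,0,85],
    [0,0,4.2,-1.2,2.1,0.5,85],
    [0,0,5.6,-1.2,2.1,2,85],
    [0,0,7,-1.2,2.1,3,85],
    [0,0,8.4,-1.2,2.1,4,85],
    [0,0,9.8,-1.2,2.1,5.8,85],
    [0,0,11.2,-1.2,2.1,5.8,85],
    [0,0,12.6,-1.2,2.1,5.8,85],
    [0,0,14,-1.2,2.1,5.8,85],
    [0,0,15.4,-1.2,2.1,5.8,85],
    [0,0,18.1,-1.2,2.1,5.8,85],
  ],
)

```text
clock: 4.6
ee_pos: [0.4452, 0.2124, 0.0858]
ee_rot: [-2.459, -1.956, -0.0]
contact_force: [-0.9, 0.1, 0.2]
grip_width: 0.085
grasp_force: 0.0
```

send_rows(
  targets=[
    [0,0,0,0,0,0,85],
    [0,0,0,0,0,0,85],
    [0,0,0,0,0,0,85],
  ],
)

```text
clock: 4.85
ee_pos: [0.4455, 0.2119, 0.0859]
ee_rot: [-2.45, -1.967, -0.0]
contact_force: [0.4, 0.2, -0.1]
grip_width: 0.0853
grasp_force: 0.0
```

```bash
python3 - <<'E'
from h import *
st=ctrl.state();print(np.round(st['ee_pos'],4),np.round(st['joint_positions'],3),np.degrees(tyaw()))
im=ctrl.get_image('wrist')
for t in["axle","cross_hole","nut","nut_crown"]:
    for p,u,v in pp(t,im): print(t,p,round(u,1),round(v,1),atz(ray(im,(u,v),st),{"axle":0,"cross_hole":.078,"nut":.05,"nut_crown":.077}[t]).round(4))
c=proj(im,[.427,.157,.075],st)[0];print(c)
x,y=int(c[0]),int(c[1]);cr=im['pixels'][max(y-60,0):y+60,max(x-80,0):x+80];print(max(x-80,0),max(y-60,0))
cv2.imwrite('pics/c_crop.png',cv2.resize(cr,None,fx=5,fy=5,interpolation=cv2.INTER_CUBIC))
E
```

```text
[0.4455 0.2119 0.0859] [ 0.444 -0.048 -0.275  1.344  0.     2.232] -12.470000578986935
axle 0.88 316.8 342.9 [0.4297 0.1536 0.    ]
nut 0.59 314.3 390.0 [0.4287 0.1538 0.05  ]
[308.64380875 416.86371162]
228 356
```

View pics/c_crop.png

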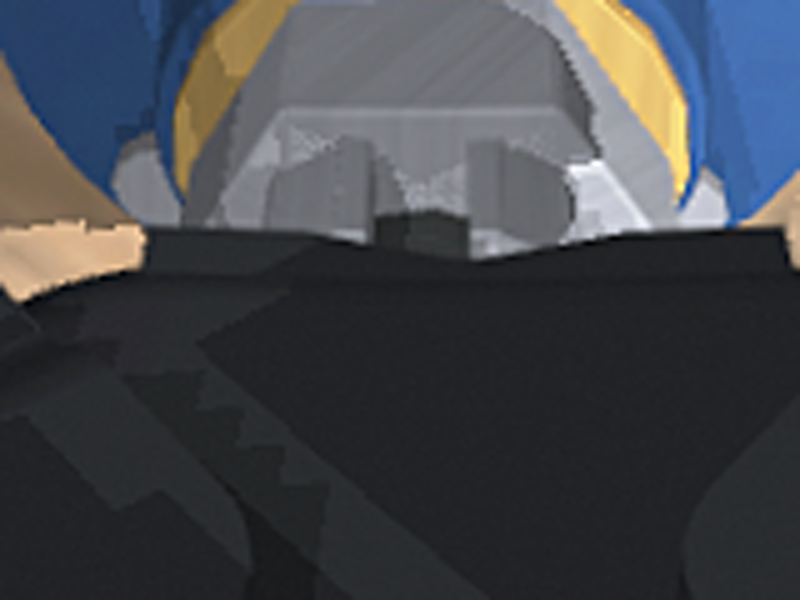

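The gripper hides the stud, and only the slot's outer end shows at (420,225). I'll go nearer the axis and a bit higher.

send_rows(
  targets=[
    [0,0,0,-0.7,0,-0.5,85],
    [0,0,0.4,-1.4,0,-1,85],
    [0,0,0.4,-1.4,0,-1,85],
    [0,0,0.4,-1.4,0,-1,85],
  ],
)

```text
clock: 5.43
ee_pos: [0.4385, 0.1769, 0.1115]
ee_rot: [2.489, 1.917, 0.003]
contact_force: [-0.1, 0.4, 0.5]
grip_width: 0.0852
grasp_force: 0.0
```

```bash
python3 - <<'E'
from h import *
st=ctrl.state();print(np.round(st['ee_pos'],4),np.round(st['joint_positions'],3),np.degrees(tyaw()))
im=ctrl.get_image('wrist')
for t in["axle","cross_hole","nut","nut_crown"]:
    for p,u,v in pp(t,im): print(t,p,round(u,1),round(v,1),atz(ray(im,(u,v),st),{"axle":0,"cross_hole":.078,"nut":.05,"nut_crown":.077}[t]).round(4))
c=proj(im,[.427,.157,.075],st)[0];print(c)
x,y=int(c[0]),int(c[1]);cr=im['pixels'][max(y-60,0):y+60,max(x-80,0):x+80];print(max(x-80,0),max(y-60,0))
cv2.imwrite('pics/d_crop.png',cv2.resize(cr,None,fx=5,fy=5,interpolation=cv2.INTER_CUBIC))
E
```

```text
[0.4385 0.1769 0.1115] [ 0.383 -0.108 -0.281  1.396  0.     2.212] -14.790346767511373
axle 0.6 316.3 279.1 [0.4291 0.1539 0.    ]
cross_hole 0.87 315.2 338.2 [0.4291 0.1534 0.078 ]
nut 0.67 315.8 313.7 [0.429  0.1528 0.05  ]
nut_crown 0.34 314.3 338.4 [0.4285 0.1528 0.077 ]
[309.24679553 330.06523013]
229 270
```

View pics/d_crop.png

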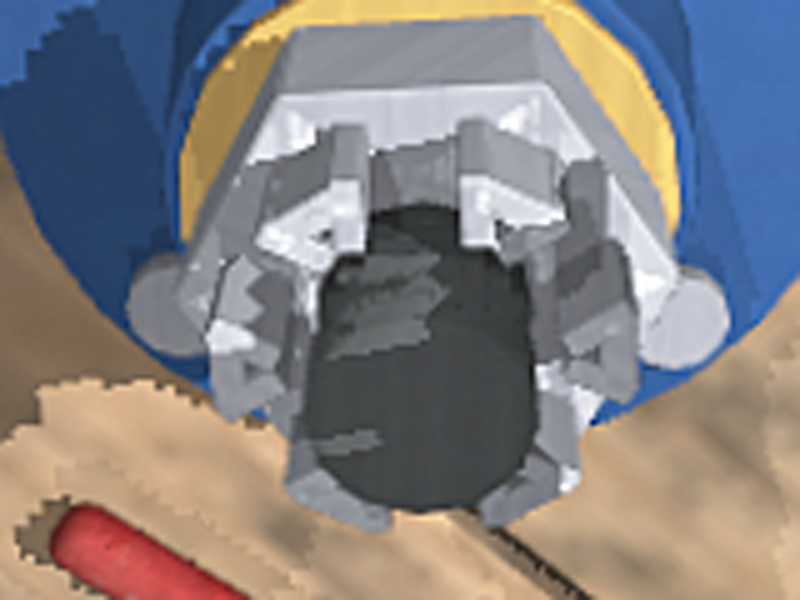

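The nearest slot, at about (415,170), now faces the camera. The stud behind it is dark, and whether the hole is there isn't clear. I'll stretch the contrast.

```bash
python3 - <<'E'
from h import *
im=ctrl.get_image('wrist');np.save('d.npy',im['pixels'])
cr=im['pixels'][295:345,285:345].astype(float)
cr=np.clip((cr-25)*255/70,0,255).astype(np.uint8)
cv2.imwrite('pics/e.png',cv2.resize(cr,None,fx=12,fy=12,interpolation=cv2.INTER_NEAREST))
E
```

```text
(no output)
```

View pics/e.png

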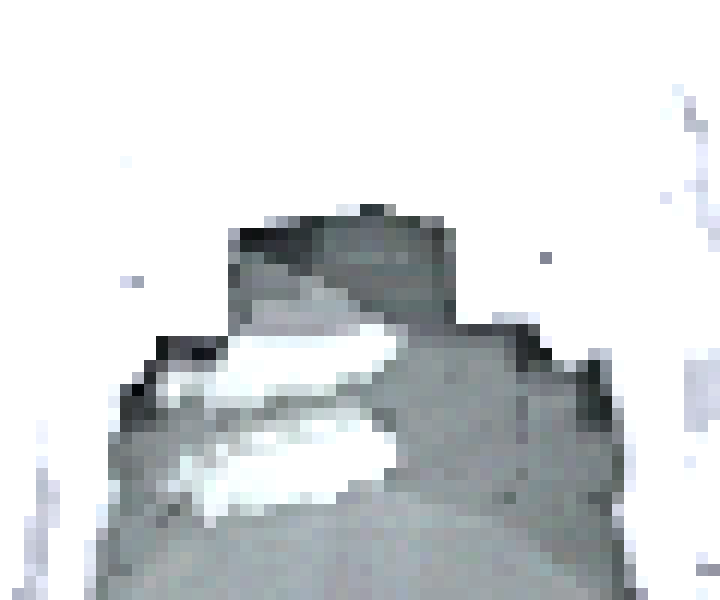

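No hole edge shows in that slot: the diagonal line in it is a shadow that carries on over the thread. The hole is therefore probably on the other axis, near -16°/164°, to be checked once the nut has turned. Next I'll compute the grasp across the flats.

```bash
python3 - <<'E'
from h import *
print(row([.4285,.1545,.111],np.radians(76.5)),row([.4285,.1545,.071],np.radians(76.5)))
E
```

```text
[-0.011, -0.002, -18.244, -0.984, -0.127, -0.031] [-0.011, -0.002, -18.244, -0.984, -0.126, 1.569]
```

send_rows(
  targets=[
    [0,0,-1.4,-0.5,-0.1,-0.2,85],
    [0,0,-2.8,-1,-0.1,-0.2,85],
    [0,0,-4.2,-1,-0.1,-0.2,85],
    [0,0,-5.6,-1,-0.1,-0.2,85],
    [0,0,-7,-1,-0.1,0,85],
    [0,0,-8.4,-1,-0.1,0,85],
    [0,0,-9.8,-1,-0.1,0,85],
    [0,0,-11.2,-1,-0.1,0,85],
    [0,0,-12.6,-1,-0.1,0,85],
    [0,0,-14,-1,-0.1,0,85],
    [0,0,-15.4,-1,-0.1,0,85],
    [0,0,-18.2,-1,-0.1,0,85],
  ],
)

```text
clock: 6.73
ee_pos: [0.4291, 0.1539, 0.1104]
ee_rot: [-0.552, -3.092, 0.0]
contact_force: [-0.3, -0.2, 0.3]
grip_width: 0.0849
grasp_force: 0.0
```

send_rows(
  targets=[
    [0,0,0,0,0,0,85],
    [0,0,0,0,0,0,85],
    [0,0,0,0,0,0,85],
  ],
)

```text
clock: 6.98
ee_pos: [0.4291, 0.1538, 0.1106]
ee_rot: [-0.568, -3.09, 0.0]
contact_force: [0.3, -0.6, 0.1]
grip_width: 0.0848
grasp_force: 0.0
```

```bash
python3 - <<'E'
from h import *
st=ctrl.state();print(np.round(st['ee_pos'],4),np.degrees(tyaw()))
im=ctrl.get_image('wrist')
for t in["axle","cross_hole","nut","nut_crown"]:
    for p,u,v in pp(t,im): print(t,p,round(u,1),round(v,1),atz(ray(im,(u,v),st),{"axle":0,"cross_hole":.078,"nut":.05,"nut_crown":.077}[t]).round(4))
c=proj(im,[.4285,.1545,.07],st)[0]
x,y=int(c[0]),int(c[1]);cr=im['pixels'][max(y-75,0):y+75,max(x-100,0):x+100];print(max(x-100,0),max(y-75,0))
cv2.imwrite('pics/f.png',cv2.resize(cr,None,fx=4,fy=4,interpolation=cv2.INTER_CUBIC))
print(row([.4285,.1545,.071],np.radians(76.5)))
E
```

```text
[0.4291 0.1538 0.1106] 69.17036583695644
axle 0.95 321.6 245.2 [0.4294 0.1543 0.    ]
cross_hole 0.76 321.1 295.0 [0.4301 0.1536 0.078 ]
nut 0.78 320.8 271.5 [0.4289 0.1539 0.05  ]
221 209
[-0.0, -0.001, -1.435, 0.038, 0.022, 1.591]
```

View pics/f.png

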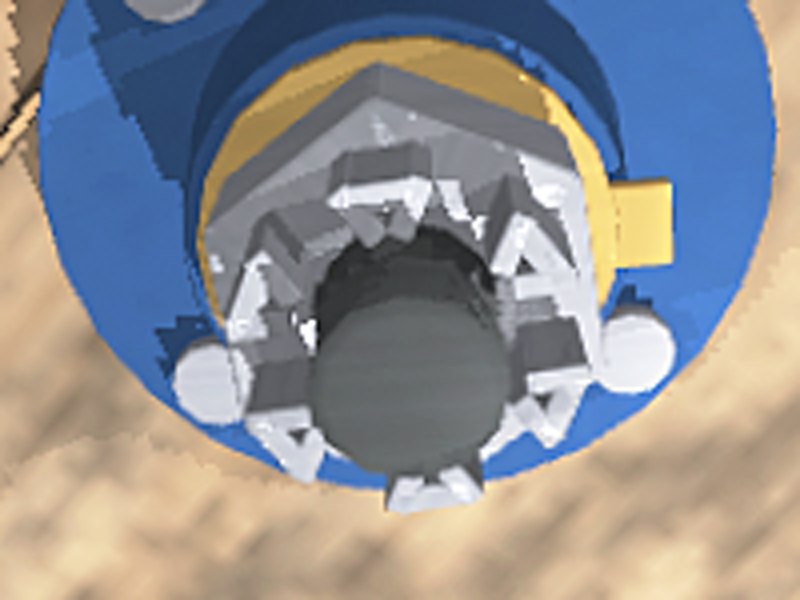

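Slots left and right at (275,375) and (548,345) give a nut yaw of about 76° mod 60, and the axis is within 1 mm of the TCP. I'll descend and close on the flats.

send_rows(
  targets=[
    [0,0,-0.7,0,0,0.6,85],
    [0,0,-1.4,0,0,1.2,85],
    [0,0,-1.4,0,0,1.58,85],
    [0,0,-1.4,0,0,1.58,85],
    [0,0,-1.4,0,0,1.58,50],
    [0,0,-1.4,0,0,1.58,50],
    [0,0,-1.4,0,0,1.58,40],
    [0,0,-1.4,0,0,1.58,30],
    [0,0,-1.4,0,0,1.58,30],
    [0,0,-1.4,0,0,1.58,30],
    [0,0,-1.4,0,0,1.58,30],
    [0,0,-1.4,0,0,1.58,30],
  ],
)

```text
clock: 8.23
ee_pos: [0.4299, 0.1544, 0.0728]
ee_rot: [0.372, 3.118, 0.004]
contact_force: [-1.4, 2.5, 5.3]
grip_width: 0.0446
grasp_force: 60.0
```

```bash
python3 - <<'E'
from h import *
st=ctrl.state()
for k in('ee_pos','contact_force','ft_torque','grip_width','grasp_force','joint_positions'):print(k,np.round(st[k],4))
print(np.degrees(tyaw()))
E
```

```text
ee_pos [0.4299 0.1544 0.0728]
contact_force [-1.3717  2.4774  5.3385]
ft_torque [ 0.586   0.2524 -0.0128]
grip_width 0.0446
grasp_force 60.0025
joint_positions [ 3.4410e-01 -1.3440e-01 -3.8020e-01  1.3223e+00  1.2000e-03  5.8180e-01]
76.38051800345274
```

Gripped at 44.6 mm opening and 60 N, with small moment. I'll turn clockwise (+z of the tool) in 5° steps and read the moment.

```bash
cat > m.py <<'E'
from h import *
st=ctrl.state();print('yaw',np.degrees(tyaw()).round(2),'M',np.round(st['ft_torque'],3),'j',np.round(st['joint_torque'][5],3),'F',np.round(st['contact_force'],1),'w',round(st['grip_width'],4),'p',np.round(st['ee_pos'],4),'t',round(st['clock'],2))
E
python3 m.py
```

```text
yaw 76.38 M [ 0.586  0.252 -0.013] j 0.026 F [-1.4  2.5  5.3] w 0.0446 p [0.4299 0.1544 0.0728] t 8.23
```

send_rows(
  targets=[
    [0,0,0.5,0,0,0,30],
    [0,0,1,0,0,0,30],
  ],
)

```text
clock: 8.4
ee_pos: [0.4299, 0.1544, 0.0728]
ee_rot: [0.511, 3.098, 0.003]
contact_force: [-1.8, 2.7, 5.1]
grip_width: 0.0443
grasp_force: 60.3
```

```bash
python3 m.py
```

```text
yaw 71.28 M [0.448 0.31  0.065] j -0.92 F [-1.8  2.7  5.1] w 0.0443 p [0.4299 0.1544 0.0728] t 8.4
```

send_rows(
  targets=[
    [0,0,0.5,0,0,0,30],
    [0,0,1,0,0,0,30],
  ],
)

```text
clock: 8.57
ee_pos: [0.4299, 0.1543, 0.0728]
ee_rot: [0.646, 3.073, 0.003]
contact_force: [-0.3, 1.3, 5.8]
grip_width: 0.0448
grasp_force: 60.3
```

```bash
python3 m.py
```

```text
yaw 66.26 M [0.369 0.274 0.08 ] j -0.764 F [-0.3  1.3  5.8] w 0.0448 p [0.4299 0.1543 0.0728] t 8.57
```

send_rows(
  targets=[
    [0,0,0.5,0,0,0,30],
    [0,0,1,0,0,0,30],
  ],
)

```text
clock: 8.73
ee_pos: [0.4299, 0.1542, 0.0727]
ee_rot: [0.779, 3.042, 0.003]
contact_force: [-0.9, 0.8, 5.4]
grip_width: 0.0445
grasp_force: 60.3
```

```bash
python3 m.py
```

```text
yaw 61.26 M [0.272 0.255 0.076] j -0.762 F [-0.9  0.8  5.4] w 0.0445 p [0.4299 0.1542 0.0727] t 8.73
```

send_rows(
  targets=[
    [0,0,0.5,0,0,0,30],
    [0,0,1,0,0,0,30],
  ],
)

```text
clock: 8.9
ee_pos: [0.4298, 0.1541, 0.0727]
ee_rot: [0.911, 3.005, 0.003]
contact_force: [-2.4, 0.7, 6.4]
grip_width: 0.0446
grasp_force: 60.3
```

```bash
python3 m.py
```

```text
yaw 56.25 M [0.205 0.377 0.077] j -0.761 F [-2.4  0.7  6.4] w 0.0446 p [0.4298 0.1541 0.0727] t 8.9
```

Free so far, about 0.08 N m over 20°. I'll go another 5°.

send_rows(
  targets=[
    [0,0,0.25,0,0,0,30],
    [0,0,0.5,0,0,0,30],
  ],
)

```text
clock: 9.07
ee_pos: [0.4298, 0.1541, 0.0727]
ee_rot: [0.975, 2.985, 0.003]
contact_force: [-1.3, 1.2, 6.6]
grip_width: 0.0446
grasp_force: 60.3
```

```bash
python3 m.py
```

```text
yaw 53.81 M [0.217 0.322 0.087] j -0.252 F [-1.3  1.2  6.6] w 0.0446 p [0.4298 0.1541 0.0727] t 9.07
```

send_rows(
  targets=[
    [0,0,0.25,0,0,0,30],
    [0,0,0.5,0,0,0,30],
  ],
)

```text
clock: 9.23
ee_pos: [0.4298, 0.1541, 0.0727]
ee_rot: [1.04, 2.963, 0.003]
contact_force: [-2.1, -0.0, 6.8]
grip_width: 0.0444
grasp_force: 60.3
```

```bash
python3 m.py
```

```text
yaw 51.31 M [0.111 0.37  0.125] j -0.33 F [-2.1 -0.   6.8] w 0.0444 p [0.4298 0.1541 0.0727] t 9.23
```

send_rows(
  targets=[
    [0,0,0.25,0,0,0,30],
    [0,0,0.5,0,0,0,30],
  ],
)

```text
clock: 9.4
ee_pos: [0.4297, 0.154, 0.0727]
ee_rot: [1.105, 2.94, 0.002]
contact_force: [-2.3, 0.6, 6.3]
grip_width: 0.0446
grasp_force: 60.3
```

```bash
python3 m.py
```

```text
yaw 48.81 M [0.125 0.404 0.054] j -0.33 F [-2.3  0.6  6.3] w 0.0446 p [0.4297 0.154  0.0727] t 9.4
```

send_rows(
  targets=[
    [0,0,0.25,0,0,0,30],
    [0,0,0.5,0,0,0,30],
  ],
)

```text
clock: 9.57
ee_pos: [0.4297, 0.154, 0.0727]
ee_rot: [1.168, 2.915, 0.002]
contact_force: [-1.6, -0.5, 5.6]
grip_width: 0.0451
grasp_force: 60.3
```

```bash
python3 m.py
```

```text
yaw 46.31 M [0.059 0.417 0.114] j -0.33 F [-1.6 -0.5  5.6] w 0.0451 p [0.4297 0.154  0.0727] t 9.57
```

send_rows(
  targets=[
    [0,0,0.25,0,0,0,30],
    [0,0,0.5,0,0,0,30],
  ],
)

```text
clock: 9.73
ee_pos: [0.4297, 0.154, 0.0727]
ee_rot: [1.232, 2.889, 0.002]
contact_force: [-3.2, -0.1, 5.6]
grip_width: 0.0446
grasp_force: 60.3
```

```bash
python3 m.py;python3 - <<'E'
from h import *
st=ctrl.state();im=ctrl.get_image('wrist')
for t in["cross_hole","nut"]: print(t,pp(t,im))
c=proj(im,[.43,.1541,.078],st)[0];print(c)
x,y=int(c[0]),int(c[1]);cr=im['pixels'][max(y-60,0):y+60,max(x-80,0):x+80].astype(float)
cr=(255*np.clip(cr/255,0,1)**.6).astype(np.uint8)
cv2.imwrite('pics/g.png',cv2.resize(cr,None,fx=5,fy=5,interpolation=cv2.INTER_CUBIC))
E
```

```text
yaw 43.81 M [-0.033  0.431  0.153] j -0.33 F [-3.2 -0.1  5.6] w 0.0446 p [0.4297 0.154  0.0727] t 9.73
cross_hole [(0.74, 319.424, 333.888)]
nut [(0.56, 321.28, 300.0)]
[322.1335145  334.57073106]
```

View pics/g.png

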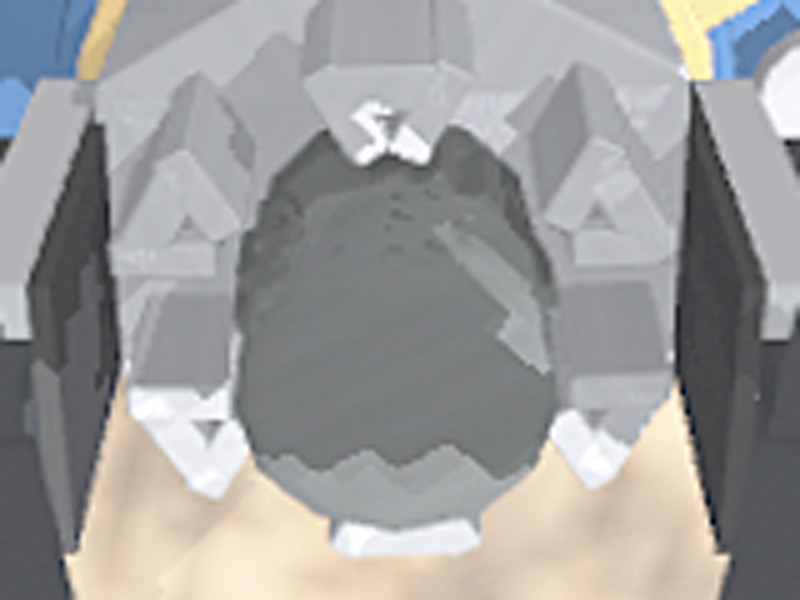

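Pads sit on the flats. Stud sides show in the slots at upper left (300,170) and upper right (480,165), with a possible darker patch at upper right. I'll unwrap the stud surface numerically to locate the hole.

```bash
python3 - <<'E'
from h import *
st=ctrl.state();im=ctrl.get_image('wrist');g=cv2.cvtColor(im['pixels'],cv2.COLOR_BGR2GRAY)
phis=np.arange(-78,79,6);tx=np.degrees(tyaw())+90
print('      ',*['%3d'%((tx+p+180)%360-180) for p in phis])
c=np.array([.43,.1541])
for z in np.arange(.098,.066,-.0015):
    X=[[c[0]+.011*np.cos(np.radians(tx+p)),c[1]+.011*np.sin(np.radians(tx+p)),z] for p in phis]
    uv=proj(im,X,st).astype(np.float32)
    v=cv2.remap(g,uv[:,0].reshape(1,-1),uv[:,1].reshape(1,-1),cv2.INTER_LINEAR)[0]
    print('%.4f'%z,*['%3d'%a for a in v])
E
```

```text
55  61  67  73  79  85  91  97 103 109 115 121 127 133 139 145 151 157 163 169 175 -178 -172 -166 -160 -154 -148
0.0980 228 219  97  82  88 123 130 115  86  79  79  79  78  77  77  79  78  78  78  79  78  77  76  73  71  63 211
0.0965 233 103  99  77 135 130 124 138  87  79  80  78  78  79  79  78  78  79  79  77  77  77  76  75  72  68  76
0.0950 107 107 101 104 136 128 130 108  79  80  80  79  80  81  80  79  80  77  77  76  77  76  76  74  73  69  66
0.0935 111 110 100  95 119 129 135  97  81  80  81  82  83  82  80  80  79  77  76  76  73  74  74  74  74  72  68
0.0920 109 104  99  78 121 125 119 118 104  82  83  84  83  83  81  81  81  78  78  78  76  74  73  72  74  72  68
0.0905 108 104  94  89 128 124 120 116 116 111  82  81  80  79  80  79  78  78  78  79  74  73  73  72  72  71  70
0.0890 103 103  94  92 116 120 115 115 116 115  98  74  81  80  72  81  79  79  78  75  74  73  74  69  74  70  68
0.0875 102  99  96  83  86 110 119 113 110 105 101  88  83  82  82  80  79  71  77  75  73  75  74  78  72  72  65
0.0860 102 103  85  78  88  80  82  91  98 100  99 108  82  82  65 
[... 842 characters left out ...]
60  65  58
0.0740  70 102 107  91  53  55  53  66  57  57  66 101 248 218 111 243 203  61  65  66  65  57  61  55  56  61  63
0.0725 109 126 121 102  66  50  55  66  57  72  66 156 240 241 223 197 159  74  65  66  64  64  53  59  57  58  65
0.0710 127 136 123 117  61  48  56  62  60  65  62 159 164 232 159 191 151 129  57  61  60  58  59  53  58  54  58
0.0695 131 124 133 113  68  76  99  82  70  62  71 156 152 172 146 251 149 157  47  53  51  50  50  51  52  56  56
0.0680 126 125 126 124 119 126 182 164 126 106 138 157 158 111  84 217 191 157  78  50  51  52  52  48  50  50  57
0.0665 121 123 131 132 134 139 180 170 181 179 156 157 156 137 214 222 238 155 149  64  88  97  87  63  53  59  53
```

That isn't conclusive. The nut stays where it is left, so I'll let go and take a low oblique look along 164° at the slot that should now line up.

send_rows(
  targets=[
    [0,0,0,0,0,0,85],
    [0,0,0,0,0,0,85],
    [0,0,0,0,0,0,85],
    [0,0,0,0,0,0,85],
    [0,0,0,0,0,-0.5,85],
    [0,0,0,0,0,-1.5,85],
    [0,0,0,0,0,-2,85],
    [0,0,0,0,0,-2,85],
  ],
)

```text
clock: 10.6
ee_pos: [0.4307, 0.1542, 0.125]
ee_rot: [1.229, 2.887, 0.006]
contact_force: [0.1, -0.6, 0.0]
grip_width: 0.0846
grasp_force: 0.0
```

```bash
python3 m.py; python3 - <<'E'
from h import *
H=np.array(ctrl.get_image('wrist')['hand_eye']);a=np.radians(164)
Rt=down(np.radians(74))*R.from_rotvec([0,-np.radians(50),0])
cam=np.array([.43+.19*np.cos(a),.154+.19*np.sin(a),.165]);p=cam-Rt.apply(H[:3,3])
print(p,Rt.apply(H[:3,2]),'tip',p+Rt.apply([0,0,.017]));print(row(p,Rt=Rt))
E
```

```text
yaw 43.89 M [-0.018  0.045  0.036] j 0.0 F [ 0.1 -0.6  0. ] w 0.0846 p [0.4307 0.1542 0.125 ] t 10.6
[0.38395273 0.16747535 0.1383204 ] [ 0.87940477 -0.25121612 -0.40439796] tip [0.396471   0.1638858  0.12739301]
[-2.597, -9.737, -5.645, 1.672, -0.959, -0.607]
```

send_rows(
  targets=[
    [-0.3,-1,-0.6,0.2,-0.1,-0.8,85],
    [-0.6,-2.2,-1.2,0.4,-0.2,-0.8,85],
    [-0.9,-3.4,-1.9,0.6,-0.4,-0.7,85],
    [-1.2,-4.6,-2.6,0.8,-0.5,-0.7,85],
    [-1.5,-5.8,-3.3,1,-0.6,-0.6,85],
    [-1.9,-7,-4,1.2,-0.7,-0.6,85],
    [-2.2,-8.2,-4.8,1.5,-0.8,-0.6,85],
    [-2.6,-9.7,-5.6,1.7,-1,-0.6,85],
    [-2.6,-9.7,-5.6,1.7,-1,-0.6,85],
    [-2.6,-9.7,-5.6,1.7,-1,-0.6,85],
    [-2.6,-9.7,-5.6,1.7,-1,-0.6,85],
    [-2.6,-9.7,-5.6,1.7,-1,-0.6,85],
  ],
)

```text
clock: 11.65
ee_pos: [0.3824, 0.1671, 0.1371]
ee_rot: [0.324, 2.257, -0.146]
contact_force: [-0.1, -0.7, 0.2]
grip_width: 0.0851
grasp_force: 0.0
```

```bash
python3 m.py; python3 - <<'E'
from h import *
st=ctrl.state();im=ctrl.get_image('wrist')
for t in["cross_hole","nut_crown","nut"]: print(t,pp(t,im))
c=proj(im,[.43,.1541,.078],st)[0];print(c)
x,y=int(c[0]),int(c[1]);cr=im['pixels'][max(y-45,0):y+45,max(x-60,0):x+60].astype(float);print(max(x-60,0),max(y-45,0))
cr=(255*np.clip(cr/200,0,1)**.7).astype(np.uint8)
cv2.imwrite('pics/i.png',cv2.resize(cr,None,fx=6,fy=6,interpolation=cv2.INTER_CUBIC))
E
```

```text
yaw 73.72 M [0.221 0.66  0.017] j -0.007 F [-0.1 -0.7  0.2] w 0.0851 p [0.3824 0.1671 0.1371] t 11.65
cross_hole [(0.57, 324.096, 239.808)]
nut_crown [(0.6, 323.072, 235.92)]
nut [(0.72, 321.92, 197.28)]
[322.00561268 239.80890088]
262 194
```

View pics/i.png

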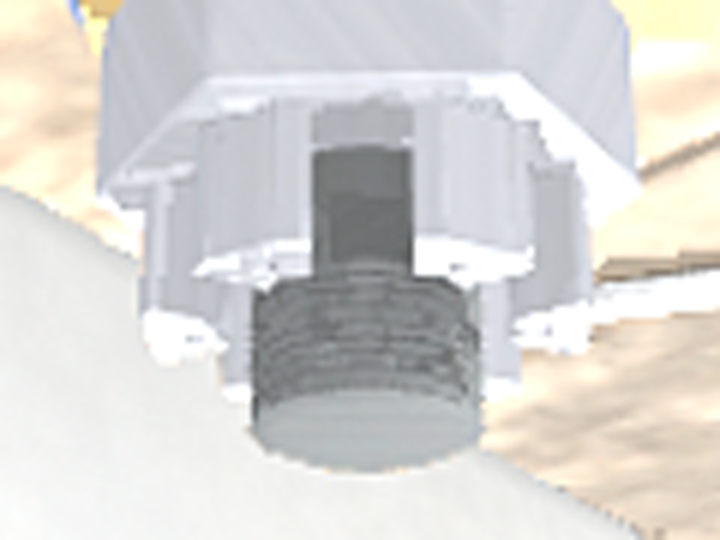

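The view is upside down. The slot facing the camera at (315–412, 110–255) shows the stud with a darker, thread-free patch. I'll check its pixel values.

```bash
python3 - <<'E'
from h import *
im=ctrl.get_image('wrist');g=cv2.cvtColor(im['pixels'],cv2.COLOR_BGR2GRAY)
print(g[208:244,308:336])
E
```

```text
[[179 179 179 ... 180 178 174]
 [175 173 175 ... 179 178 173]
 [176 175 164 ... 155 155 152]
 ...
 [142  98  90 ...  87  90  87]
 [ 85  57  58 ...  68  67  74]
 [ 64  70  77 ...  65  64  76]]
```

```bash
python3 - <<'E'
from h import *
im=ctrl.get_image('wrist');g=cv2.cvtColor(im['pixels'],cv2.COLOR_BGR2GRAY)
for r in range(210,244): print(r,*['%3d'%v for v in g[r,309:335]])
E
```

```text
210 173 173 175 177 177 176 177 175 175 176 176 173 174 176 170 161 163 161 156 155 156 175 177 166 163 162
211 160 161 162 161 162 162 164 164 163 165 163 162 163 154 140 134 135 138 150 149 151 164 172 161 154 154
212 147 151 148 147 150 153 151 137 136 138 137 137 137 125 117 119 121 123 138 137 138 137 148 153 154 153
213 148 150 150 150 154 155 139 118 118 119 119 117 118 118 121 122 123 122 118 118 119 119 122 145 152 150
214 149 151 150 150 154 149 119 123 122 122 123 121 120 119 122 124 124 123 119 120 122 123 123 145 152 150
215 150 151 151 151 155 150 119 123 122 122 122 121 119 120 121 122 125 124 120 120 122 123 121 146 153 151
216 150 152 150 151 154 152 120 123 122 122 123 121 121 121 121 123 124 124 121 120 121 122 124 147 154 151
217 150 151 151 151 155 151 116 123 123 124 123 123 120 122 122 121 122 121 120 121 122 122 123 146 153 151
218 149 151 150 150 155 148 113 122 123 124 125 125 125 126 126 126 125 125 125 124 124 151 144 150 154 151
219 149 151 151 150 154 160 150 124 112  99  99 100  91  87  81  78  88  87  87 100 114 117 114 143 154 151
220 150 151 151 151 
[... 1871 characters left out ...]
  63  66  64  64  62  62  62  58  58  55 228 255 255
238 175 180 175 171 178 163  70  69  73  63  63  66  73  78  80  81  80  72  73  72  63  62  57 235 253 248
239 165 175 174 172 178 165  74  76  81  83  83  82  92  96  96  96  98  99  98  90  90  86  69 235 255 251
240 174 177 182 187 193 172  70  78  71  67  68  68  65  63  63  67  68  56  62  72  78  76  65 174 255 255
241 139 110 108 104  93  81  64  69  69  74  74  78  89  92  93  94  94  93  93  79  79  77  65  72  95 111
242  77  65  66  73  76  74  76  78  78  79  78  77  75  80  81  76  79  79  70  68  85  88  84  79  67  67
243  61  70  75  79  75  65  66  66  67  67  69  68  65  74  85  85  79  80  73  68  68  72  73  69  64  65
```

The values show a clear hole: a flat dark square over columns 318–330 and rows 227–238, inside the slot at columns 315–331. The hole therefore lies at about 162–164°, and the slot here is within about 2° of it. The nut has not gone tight yet, so the wanted slot is the next one, about 61° further. I'll return and regrip.

```bash
python3 - <<'E'
from h import *
print(row([.4300,.1541,.125],np.radians(43.8)))
E
```

```text
[2.598, 9.694, 5.605, -0.936, 0.051, 1.805]
```

send_rows(
  targets=[
    [0.3,1,0.6,-0.2,0,0,85],
    [0.6,2.2,1.2,-0.3,0,0.2,85],
    [0.9,3.4,1.9,-0.4,0,0.4,85],
    [1.2,4.6,2.6,-0.5,0,0.7,85],
    [1.5,5.8,3.3,-0.6,0,1,85],
    [1.9,7,4,-0.7,0,1.3,85],
    [2.2,8.2,4.8,-0.8,0.05,1.5,85],
    [2.6,9.69,5.6,-0.94,0.05,1.8,85],
    [2.6,9.69,5.6,-0.94,0.05,1.8,85],
    [2.6,9.69,5.6,-0.94,0.05,1.8,85],
    [2.6,9.69,5.6,-0.94,0.05,1.8,85],
    [2.6,9.69,5.6,-0.94,0.05,1.8,85],
  ],
)

```text
clock: 12.95
ee_pos: [0.4291, 0.1545, 0.1251]
ee_rot: [1.227, 2.889, -0.001]
contact_force: [0.6, -0.1, 0.5]
grip_width: 0.0849
grasp_force: 0.0
```

```bash
python3 m.py; python3 - <<'E'
from h import *
print(row([.4300,.1541,.0715],np.radians(43.8)))
E
```

```text
yaw 43.97 M [-0.009 -0.027  0.029] j 0.002 F [ 0.6 -0.1  0.5] w 0.0849 p [0.4291 0.1545 0.1251] t 12.95
[0.006, 0.029, 0.034, -0.03, 0.015, 2.145]
```

send_rows(
  targets=[
    [0,0,0,0,0,1,85],
    [0,0,0,0,0,2,85],
    [0,0,0,0,0,2.1,85],
    [0,0,0,0,0,2.1,60],
    [0,0,0,0,0,2.1,50],
    [0,0,0,0,0,2.1,40],
    [0,0,0,0,0,2.1,30],
    [0,0,0,0,0,2.1,30],
    [0,0,0,0,0,2.1,30],
    [0,0,0,0,0,2.1,30],
    [0,0,0,0,0,2.1,30],
  ],
)

```text
clock: 13.87
ee_pos: [0.4297, 0.1542, 0.0748]
ee_rot: [1.229, 2.889, 0.0]
contact_force: [-6.8, -3.6, 12.3]
grip_width: 0.0443
grasp_force: 59.7
```

```bash
python3 m.py
```

```text
yaw 43.9 M [-0.787  1.401  0.082] j 0.089 F [-6.8 -3.6 12.3] w 0.0443 p [0.4297 0.1542 0.0748] t 13.87
```

send_rows(
  targets=[
    [0,0,0.5,0,0,0,30],
    [0,0,1,0,0,0,30],
  ],
)

```text
clock: 14.03
ee_pos: [0.4297, 0.1541, 0.0748]
ee_rot: [1.357, 2.831, 0.0]
contact_force: [-7.0, -4.6, 12.5]
grip_width: 0.0443
grasp_force: 59.8
```

```bash
python3 m.py
```

```text
yaw 38.79 M [-0.849  1.487  0.093] j -0.912 F [-7.  -4.6 12.5] w 0.0443 p [0.4297 0.1541 0.0748] t 14.03
```

send_rows(
  targets=[
    [0,0,0.5,0,0,0,30],
    [0,0,1,0,0,0,30],
  ],
)

```text
clock: 14.2
ee_pos: [0.4296, 0.1541, 0.0747]
ee_rot: [1.479, 2.769, 0.0]
contact_force: [-7.9, -3.5, 10.7]
grip_width: 0.0441
grasp_force: 59.9
```

```bash
python3 m.py
```

```text
yaw 33.77 M [-0.886  1.603  0.065] j -0.755 F [-7.9 -3.5 10.7] w 0.0441 p [0.4296 0.1541 0.0747] t 14.2
```

send_rows(
  targets=[
    [0,0,0.5,0,0,0,30],
    [0,0,1,0,0,0,30],
  ],
)

```text
clock: 14.37
ee_pos: [0.4296, 0.154, 0.0747]
ee_rot: [1.599, 2.702, 0.0]
contact_force: [-7.4, -4.5, 12.3]
grip_width: 0.0446
grasp_force: 59.9
```

```bash
python3 m.py
```

```text
yaw 28.77 M [-0.972  1.662  0.061] j -0.753 F [-7.4 -4.5 12.3] w 0.0446 p [0.4296 0.154  0.0747] t 14.37
```

send_rows(
  targets=[
    [0,0,0.5,0,0,0,30],
    [0,0,1,0,0,0,30],
  ],
)

```text
clock: 14.53
ee_pos: [0.4295, 0.154, 0.0747]
ee_rot: [1.715, 2.63, -0.0]
contact_force: [-8.2, -5.4, 12.0]
grip_width: 0.0442
grasp_force: 60.0
```

```bash
python3 m.py
```

```text
yaw 23.77 M [-0.986  1.707  0.094] j -0.753 F [-8.2 -5.4 12. ] w 0.0442 p [0.4295 0.154  0.0747] t 14.53
```

send_rows(
  targets=[
    [0,0,0.5,0,0,0,30],
    [0,0,1,0,0,0,30],
  ],
)

```text
clock: 14.7
ee_pos: [0.4294, 0.154, 0.0747]
ee_rot: [1.828, 2.553, -0.0]
contact_force: [-8.4, -5.3, 12.3]
grip_width: 0.0444
grasp_force: 60.0
```

```bash
python3 m.py
```

```text
yaw 18.77 M [-1.036  1.779  0.071] j -0.752 F [-8.4 -5.3 12.3] w 0.0444 p [0.4294 0.154  0.0747] t 14.7
```

send_rows(
  targets=[
    [0,0,0.5,0,0,0,30],
    [0,0,1,0,0,0,30],
  ],
)

```text
clock: 14.87
ee_pos: [0.4294, 0.154, 0.0747]
ee_rot: [1.938, 2.47, -0.0]
contact_force: [-9.8, -4.9, 12.5]
grip_width: 0.0443
grasp_force: 60.0
```

```bash
python3 m.py
```

```text
yaw 13.77 M [-1.019  1.899  0.07 ] j -0.752 F [-9.8 -4.9 12.5] w 0.0443 p [0.4294 0.154  0.0747] t 14.87
```

send_rows(
  targets=[
    [0,0,0.5,0,0,0,30],
    [0,0,1,0,0,0,30],
  ],
)

```text
clock: 15.03
ee_pos: [0.4293, 0.1539, 0.0747]
ee_rot: [2.044, 2.384, -0.0]
contact_force: [-9.6, -5.3, 12.3]
grip_width: 0.0442
grasp_force: 60.5
```

```bash
python3 m.py
```

```text
yaw 8.78 M [-1.085  1.926  0.705] j -0.305 F [-9.6 -5.3 12.3] w 0.0442 p [0.4293 0.1539 0.0747] t 15.03
```

send_rows(
  targets=[
    [0,0,0.5,0,0,0,30],
    [0,0,1,0,0,0,30],
  ],
)

```text
clock: 15.2
ee_pos: [0.4292, 0.1539, 0.0747]
ee_rot: [2.145, 2.293, -0.0]
contact_force: [-9.3, -5.2, 12.9]
grip_width: 0.0444
grasp_force: 60.4
```

```bash
python3 m.py
```

```text
yaw 3.82 M [-1.175  2.001  0.638] j -0.253 F [-9.3 -5.2 12.9] w 0.0444 p [0.4292 0.1539 0.0747] t 15.2
```

The moment stepped to 0.65 N m at a tool yaw of about 10°. I'll turn the remaining 21° to the hole's line, then release and rise.

send_rows(
  targets=[
    [0,0,0.6,0,0,0,30],
    [0,0,1.2,0,0,0,30],
    [0,0,1.8,0,0,0,30],
    [0,0,2.4,0,0,0,30],
    [0,0,3,0,0,0,30],
    [0,0,3.6,0,0,0,30],
    [0,0,4.2,0,0,0,30],
    [0,0,4.2,0,0,0,30],
    [0,0,4.2,0,0,0,30],
  ],
)

```text
clock: 15.95
ee_pos: [0.4289, 0.154, 0.0746]
ee_rot: [2.526, 1.866, -0.001]
contact_force: [-10.8, -5.5, 13.6]
grip_width: 0.0444
grasp_force: 60.3
```

```bash
python3 m.py
```

```text
yaw -17.1 M [-1.067  2.386  0.36 ] j 0.519 F [-10.8  -5.5  13.6] w 0.0444 p [0.4289 0.154  0.0746] t 15.95
```

send_rows(
  targets=[
    [0,0,0,0,0,0,85],
    [0,0,0,0,0,0,85],
    [0,0,0,0,0,0,85],
    [0,0,0,0,0,0,85],
    [0,0,0,0,0,-1,85],
    [0,0,0,0,0,-2,85],
    [0,0,0,0,0,-3,85],
    [0,0,0,0,0,-3,85],
  ],
)

```text
clock: 16.62
ee_pos: [0.4314, 0.155, 0.1524]
ee_rot: [2.525, 1.865, 0.01]
contact_force: [-0.0, -0.3, -0.3]
grip_width: 0.0854
grasp_force: 0.0
```

```bash
python3 m.py; python3 - <<'E'
from h import *
H=np.array(ctrl.get_image('wrist')['hand_eye']);a=np.radians(163)
Rt=down(np.radians(73))*R.from_rotvec([0,-np.radians(50),0])
cam=np.array([.43+.19*np.cos(a),.154+.19*np.sin(a),.165]);p=cam-Rt.apply(H[:3,3])
print(p);print(row(p,Rt=Rt),row(p+[0,0,.03],Rt=down(np.radians(73))))
E
```

```text
yaw -17.11 M [-0.004 -0.036  0.029] j 0.0 F [-0.  -0.3 -0.3] w 0.0854 p [0.4314 0.155  0.1524] t 16.62
[0.38399389 0.16852708 0.13800274]
[-7.757, -7.785, -16.79, -0.031, -1.959, 0.479] [0.064, 0.018, -18.022, -0.028, -1.953, -0.721]
```

send_rows(
  targets=[
    [-0.5,-0.5,-1.1,0,-0.2,0,85],
    [-1,-1,-2.2,0,-0.4,0,85],
    [-1.5,-1.5,-3.3,0,-0.6,0,85],
    [-2,-2,-4.4,0,-0.8,0,85],
    [-2.5,-2.5,-5.5,0,-1,0,85],
    [-3,-3,-6.6,0,-1.2,0,85],
    [-3.5,-3.5,-7.7,0,-1.4,0,85],
    [-4,-4,-8.8,0,-1.6,0,85],
    [-4.6,-4.6,-10,0,-1.8,0.1,85],
    [-5.2,-5.2,-11.3,0,-1.96,0.2,85],
    [-5.8,-5.8,-12.6,0,-1.96,0.3,85],
    [-6.5,-6.5,-14,0,-1.96,0.48,85],
  ],
)

```text
clock: 17.67
ee_pos: [0.3826, 0.1691, 0.1349]
ee_rot: [0.741, 2.299, -0.138]
contact_force: [0.3, -0.4, -0.1]
grip_width: 0.0849
grasp_force: 0.0
```

```bash
python3 - <<'E'
from h import *
H=np.array(ctrl.get_image('wrist')['hand_eye']);a=np.radians(163)
Rt=down(np.radians(73))*R.from_rotvec([0,-np.radians(50),0])
cam=np.array([.43+.19*np.cos(a),.154+.19*np.sin(a),.165]);p=cam-Rt.apply(H[:3,3])
print(row(p,Rt=Rt))
E
```

```text
[-1.488, -1.49, -3.041, -0.211, 0.094, -0.109]
```

send_rows(
  targets=[
    [-0.5,-0.5,-1,-0.1,0,-0.1,85],
    [-1,-1,-2,-0.2,0.1,-0.1,85],
    [-1.5,-1.5,-3,-0.2,0.1,-0.1,85],
    [-1.5,-1.5,-3,-0.2,0.1,-0.1,85],
    [-1.5,-1.5,-3,-0.2,0.1,-0.1,85],
  ],
)

```text
clock: 18.13
ee_pos: [0.3852, 0.1689, 0.1406]
ee_rot: [0.366, 2.247, -0.146]
contact_force: [0.3, -0.3, 1.5]
grip_width: 0.0848
grasp_force: 0.0
```

```bash
python3 m.py; python3 - <<'E'
from h import *
st=ctrl.state();im=ctrl.get_image('wrist');g=cv2.cvtColor(im['pixels'],cv2.COLOR_BGR2GRAY)
for t in["cross_hole","nut_crown","nut"]: print(t,pp(t,im))
c=proj(im,[[.43,.1541,.078],[.43,.1541,.0945]],st);print(c)
x=int(c[0,0]);y=int(c[0,1])
print('cols from',x-22)
for r in range(y-28,y+12,2): print(r,*['%3d'%v for v in g[r,x-22:x+23]])
r=int(c[1,1])-3;print(r,g[r,x-40:x+40])
E
```

```text
yaw 71.96 M [0.224 0.625 0.015] j -0.769 F [ 0.3 -0.3  1.5] w 0.0848 p [0.3852 0.1689 0.1406] t 18.13
cross_hole [(0.68, 317.824, 233.904)]
nut_crown [(0.86, 319.104, 229.488)]
nut [(0.81, 317.696, 188.016)]
[[318.37457104 232.23278005]
 [318.83632201 259.52413024]]
cols from 296
204 220 226 230 177 127 138 142 144 150 148 151 155 134 120 115 135 153 154 144 116 119 121 123 124 121 118 116 118 119 128 149 151 150 151 155 148 158 162 164 164 167 172 161 144 120
206 141 139 138 140 142 144 145 146 151 150 153 157 129 119 120 119 118 119 121 120 121 122 122 124 123 120 119 120 121 130 153 150 149 152 152 149 158 162 161 162 161 159 159 161 161
208 142 140 139 141 142 144 145 147 151 150 152 159 139 123 118 120 120 119 120 120 120 122 122 122 121 122 119 131 143 144 150 151 148 152 152 161 162 161 162 162 160 159 160 161 161
210 142 140 139 141 142 143 146 149 151 148 152 157 139 144 134 121 112 107 108 107  98  90  83  89  90  95  98  94 105 132 154 152 148 150 151 152 159 161 162 162 161 159 160 161 161
212 142 140 141 141 143 144 145 149 152 148 151 157 143 106  71  61  63  66  67  68
[... 2490 characters left out ...]
68
240 184 151 149 127  80  54  61  69  82  83  84  86  71  66  65  63  64  62  70  83  86  86  88  88  89  90  91  90  91  89  82  84  85  76  90  66 108 129 112  86  80  86 118 158 168
242 182 150 149 142 102  70  77  77  68  68  82  82  85  73  64  65  65  68  70  74  72  78  83  85  79  77  78  81  78  74  74  67  64  71  83  89  87 106 110  93  80  75  84 167 168
256 [182 183 183 184 185 184 184 184 183 183 181 182 182 182 182 182 182 183
 184 185 186 180 136  98 113 117 122 125 125 126 127 125 126 125 126 126
 125 125 127 127 127 127 128 129 129 129 128 129 129 130 130 130 132 132
 133 133 133 134 135 138 135 138 165 170 179 188 200 207 211 210 210 210
 207 202 194 180 172 168 166 166]
```

The slot now spans columns 309–325 and the hole about 312.5–325, so they line up within about 2°. The nut is tight, and its axis is at about (.429,.1546) from both grips. Next is the pin, passing in front of the bread maker.

```bash
python3 - <<'E'
from h import *
for p,y in [([.36,.08,.25],73),([.40,-.10,.25],78),([.52,-.30,.17],80)]: print(row(p,Rt=down(np.radians(y))))
E
```

```text
[0.076, 9.962, -0.258, -3.44, -3.655, -2.753]
[-0.359, 9.96, -1.194, -5.929, -10.009, 0.045]
[-0.533, 9.956, -1.568, -8.095, -16.184, 7.424]
```

send_rows(
  targets=[
    [0,1.4,0,-0.9,-0.9,-0.7,85],
    [0,2.8,0,-1.8,-1.8,-1.5,85],
    [0,4.2,0,-2.6,-2.7,-2.2,85],
    [0,5.6,-0.1,-3.4,-3.7,-2.7,85],
    [0,7,-0.3,-4,-5.2,-2.1,85],
    [-0.1,8.4,-0.5,-4.6,-6.8,-1.4,85],
    [-0.2,9.9,-0.8,-5.3,-8.4,-0.7,85],
    [-0.4,9.96,-1.2,-5.9,-10,0,85],
    [-0.4,9.96,-1.3,-6.3,-11.2,1.4,85],
    [-0.4,9.96,-1.4,-6.7,-12.5,2.9,85],
    [-0.5,9.96,-1.5,-7.2,-13.8,4.4,85],
    [-0.5,9.96,-1.57,-7.7,-15,6,85],
  ],
)

```text
clock: 19.33
ee_pos: [0.4582, -0.1952, 0.2096]
ee_rot: [-0.277, -3.128, 0.005]
contact_force: [1.8, 0.8, 1.1]
grip_width: 0.0846
grasp_force: 0.0
```

```bash
python3 m.py; python3 - <<'E'
from h import *
print(row([.52,-.30,.17],Rt=down(np.radians(80))))
E
```

```text
yaw 79.87 M [ 0.061 -0.037  0.052] j 0.721 F [1.8 0.8 1.1] w 0.0846 p [ 0.4582 -0.1952  0.2096] t 19.33
[-0.034, -0.009, -0.026, -3.17, -3.686, 1.593]
```

send_rows(
  targets=[
    [0,0,0,-1,-1.3,0.4,85],
    [0,0,0,-2,-2.6,0.9,85],
    [0,0,0,-2.8,-3.4,1.4,85],
    [0,0,0,-2.8,-3.4,1.4,85],
    [0,0,0,-2.8,-3.4,1.4,85],
    [0,0,0,-2.8,-3.4,1.4,85],
  ],
)

```text
clock: 19.83
ee_pos: [0.5117, -0.2882, 0.1752]
ee_rot: [-0.274, -3.128, 0.004]
contact_force: [0.6, 0.4, 1.2]
grip_width: 0.0851
grasp_force: 0.0
```

```bash
python3 m.py; cat > pin.py <<'E'
from h import *
st=ctrl.state();im=ctrl.get_image('wrist');cv2.imwrite('pics/p%d.png'%im['shot'],im['pixels'])
P={}
for t,z in(("pin",0),("pin_grip",.017),("pin_collar",.014),("pin_tip",.014)):
    for p,u,v in pp(t,im): P[t]=atz(ray(im,(u,v),st),z);print(t,p,round(u,1),round(v,1),P[t].round(4))
# red handle mask
hsv=cv2.cvtColor(im['pixels'],cv2.COLOR_BGR2HSV);m=((hsv[...,0]<8)|(hsv[...,0]>172))&(hsv[...,1]>150)&(hsv[...,2]>60)
c=proj(im,P['pin_grip'],st)[0];mm=np.zeros_like(m);y,x=int(c[1]),int(c[0]);mm[max(y-60,0):y+60,max(x-60,0):x+60]=1
v,u=np.nonzero(m&mm);print('red',len(u),u.min(),u.max(),v.min(),v.max(),u.mean(),v.mean())
d=P['pin_tip']-P['pin_grip'];print('yaw',np.degrees(np.arctan2(d[1],d[0])),np.linalg.norm(d[:2]))
d=P['pin_tip']-P['pin_collar'];print('yaw',np.degrees(np.arctan2(d[1],d[0])),np.linalg.norm(d[:2]))
np.save('pinrays.npy',np.array([np.r_[ray(im,(q[1],q[2]),st)] for t in("pin","pin_grip","pin_collar","pin_tip") for q in pp(t,im)]))
E
python3 pin.py
```

```text
yaw 79.97 M [ 0.087 -0.025 -0.002] j 0.007 F [0.6 0.4 1.2] w 0.0851 p [ 0.5117 -0.2882  0.1752] t 19.83
pin 0.88 296.7 270.0 [ 0.549  -0.3164  0.    ]
pin_grip 0.72 294.0 279.2 [ 0.5506 -0.3178  0.017 ]
pin_tip 0.6 297.4 344.5 [ 0.6148 -0.3282  0.014 ]
red 787 283 304 259 298 293.6467598475222 278.27700127064804
yaw -9.126826165621669 0.06505787177996603Traceback (most recent call last):
  File "pin.py", line 11, in <module>
    d=P['pin_tip']-P['pin_collar'];print('yaw',np.degrees(np.arctan2(d[1],d[0])),np.linalg.norm(d[:2]))
                   ~^^^^^^^^^^^^^^
KeyError: 'pin_collar'
```

```bash
python3 - <<'E'
from h import *
print(row([.545,-.317,.085],Rt=down(np.radians(81))))
E
sed -i "s/^d=P\['pin_tip'\]-P\['pin_collar'\].*$//; s/^np.save.*$//" pin.py
echo "np.save('r%d.npy'%im['shot'],np.array([np.r_[ray(im,pp(t,im)[0][1:],st)] for t in('pin_grip','pin_tip')]))" >> pin.py; python3 pin.py
```

```text
[-0.05, 0.022, -0.178, -1.506, -0.92, 3.685]
pin_grip 0.8 294.4 274.6 [ 0.548  -0.3165  0.017 ]
pin_collar 0.92 293.8 293.5 [ 0.566  -0.3208  0.014 ]
pin_tip 0.72 301.2 341.3 [ 0.6139 -0.3238  0.014 ]
red 774 282 304 258 296 293.11498708010333 276.82299741602066
yaw -6.3396470562747655 0.06633768420732762
```

send_rows(
  targets=[
    [0,0,0,-0.6,-0.6,1,85],
    [0,0,0,-1.1,-1.35,2,85],
    [0,0,-0.2,-1.1,-1.35,3,85],
    [0,0,-0.2,-1.1,-1.35,3.5,85],
    [0,0,-0.2,-1.1,-1.35,3.5,85],
    [0,0,-0.2,-1.1,-1.35,3.5,85],
    [0,0,-0.2,-1.1,-1.35,3.5,85],
  ],
)

```text
clock: 21.02
ee_pos: [0.5334, -0.3263, 0.0905]
ee_rot: [0.244, 3.13, -0.008]
contact_force: [0.2, -0.3, -0.3]
grip_width: 0.0848
grasp_force: 0.0
```

```bash
python3 m.py;python3 pin.py; python3 - <<'E'
from h import *
import glob
f=sorted(glob.glob('r*.npy'),key=lambda s:int(s[1:-4]));a,b=np.load(f[-2]),np.load(f[-1])
for i in(0,1): print(tri([(a[i,:3],a[i,3:]),(b[i,:3],b[i,3:])]))
E
```

```text
yaw 81.08 M [ 0.012  0.032 -0.043] j 0.006 F [ 0.2 -0.3 -0.3] w 0.0848 p [ 0.5334 -0.3263  0.0905] t 21.02
pin 0.68 335.6 275.3 [ 0.5485 -0.3197  0.    ]
pin_grip 0.82 340.3 285.0 [ 0.5483 -0.3175  0.017 ]
pin_collar 0.69 342.2 308.9 [ 0.5654 -0.3185  0.014 ]
pin_tip 0.7 341.5 373.9 [ 0.6141 -0.3253  0.014 ]
red 1570 327 356 260 316 341.2891719745223 287.9458598726115
yaw -6.802972777366281 0.0662928677967655
(array([ 0.5503037 , -0.31741455,  0.01153474]), [np.float64(0.0003113832007259863), np.float64(0.0003113832007260568)])
(array([ 0.61747282, -0.32515234,  0.0088014 ]), [np.float64(0.0005851336081175535), np.float64(0.0005851336081175082)])
```

Both views agree: pin handle at (.5485,-.3174) and yaw about -7°. I'll compute the grasp.

```bash
python3 - <<'E'
from h import *
print(row([.5487,-.3174,.022],Rt=down(np.radians(83))))
E
```

```text
[-0.049, 0.014, -0.382, -0.556, 0.464, 2.686]
```

send_rows(
  targets=[
    [0,0,-0.4,-0.55,0.46,0.6,85],
    [0,0,-0.4,-0.55,0.46,1.4,85],
    [0,0,-0.4,-0.55,0.46,2.1,85],
    [0,0,-0.4,-0.55,0.46,2.5,85],
    [0,0,-0.4,-0.55,0.46,2.5,85],
    [0,0,-0.4,-0.55,0.46,2.5,85],
  ],
)

```text
clock: 21.87
ee_pos: [0.5481, -0.3173, 0.026]
ee_rot: [-0.19, -3.135, 0.006]
contact_force: [-0.1, 0.5, -0.4]
grip_width: 0.085
grasp_force: 0.0
```

```bash
python3 m.py; python3 pin.py;python3 - <<'E'
from h import *
print(row([.5487,-.3174,.022],Rt=down(np.radians(83))))
E
```

```text
yaw 83.07 M [-0.027  0.04  -0.009] j 0.0 F [-0.1  0.5 -0.4] w 0.085 p [ 0.5481 -0.3173  0.026 ] t 21.87
pin 0.9 323.5 297.0 [ 0.5472 -0.316   0.    ]
pin_grip 0.67 320.4 318.1 [ 0.5487 -0.3175  0.017 ]
pin_collar 0.79 321.2 349.7 [ 0.566  -0.3193  0.014 ]
red 3387 300 343 279 363 320.8526719811042 322.0159433126661
[-0.053, 0.023, 0.015, 0.005, 0.016, 0.21]Traceback (most recent call last):
  File "pin.py", line 10, in <module>
    d=P['pin_tip']-P['pin_grip'];print('yaw',np.degrees(np.arctan2(d[1],d[0])),np.linalg.norm(d[:2]))
      ~^^^^^^^^^^^
KeyError: 'pin_tip'
```

send_rows(
  targets=[
    [0,0,0,0,0,0.15,85],
    [0,0,0,0,0,0.15,60],
    [0,0,0,0,0,0.15,40],
    [0,0,0,0,0,0.15,25],
    [0,0,0,0,0,0.15,12],
    [0,0,0,0,0,0.15,5],
    [0,0,0,0,0,0.15,5],
    [0,0,0,0,0,0.15,5],
    [0,0,0,0,0,0.15,5],
    [0,0,0,0,0,0.15,5],
    [0,0,0,0,0,0.15,5],
    [0,0,0,0,0,0.15,5],
  ],
)

```text
clock: 23.12
ee_pos: [0.5484, -0.3175, 0.0224]
ee_rot: [0.19, 3.135, -0.006]
contact_force: [-0.4, -0.7, 2.0]
grip_width: 0.0154
grasp_force: 58.6
```

```bash
python3 m.py
```

```text
yaw 83.08 M [-0.039  0.02  -0.009] j -0.0 F [-0.4 -0.7  2. ] w 0.0154 p [ 0.5484 -0.3175  0.0224] t 23.12
```

The pin is gripped at 15.4 mm and 59 N. Rod height relative to the TCP is -8.4 mm. I'll compute the transfer rows.

```bash
python3 - <<'E'
from h import *
for p,y in [([.548,-.317,.12],83),([.45,-.28,.25],82),([.38,-.08,.25],78),([.315,.19,.22],72),([.328,.187,.0864],72)]: print(p,row(p,Rt=down(np.radians(y))))
E
```

```text
[0.548, -0.317, 0.12] [-0.047, 0.007, 0.016, 0.015, 0.0, -3.903]
[0.45, -0.28, 0.25] [-0.046, 0.008, 0.216, 4.082, 0.976, -9.109]
[0.38, -0.08, 0.25] [-0.046, 0.009, 1.016, 7.825, 8.581, -9.143]
[0.315, 0.19, 0.22] [-0.046, 0.012, 2.216, 11.707, 18.994, -7.987]
[0.328, 0.187, 0.0864] [-0.046, 0.012, 2.216, 11.18, 18.959, -2.643]
```

send_rows(
  targets=[
    [0,0,0,0,0,-1,5],
    [0,0,0,0,0,-2.5,5],
    [0,0,0,0,0,-4,5],
    [0,0,0,1,0.2,-5.2,5],
    [0,0,0.1,2.1,0.5,-6.5,5],
    [0,0,0.2,3.1,0.7,-7.8,5],
    [0,0,0.2,4.1,1,-9.1,5],
    [0,0,0.4,4.9,2.4,-9.1,5],
    [0,0,0.6,5.6,3.8,-9.1,5],
    [0,0,0.8,6.3,5.3,-9.1,5],
    [0,0,0.9,7,6.9,-9.1,5],
    [0,0,1,7.8,8.6,-9.1,5],
  ],
)

```text
clock: 24.12
ee_pos: [0.3818, -0.0852, 0.2486]
ee_rot: [0.329, 3.124, -0.006]
contact_force: [1.4, 1.3, -1.3]
grip_width: 0.0154
grasp_force: 58.7
```

```bash
python3 m.py; python3 - <<'E'
from h import *
for p,y in [([.315,.19,.22],72),([.328,.187,.0864],72)]: print(p,row(p,Rt=down(np.radians(y))))
E
```

```text
yaw 77.99 M [ 0.04  -0.068  0.001] j -2.033 F [ 1.4  1.3 -1.3] w 0.0154 p [ 0.3818 -0.0852  0.2486] t 24.12
[0.315, 0.19, 0.22] [-0.043, 0.012, 1.198, 4.904, 10.215, 1.103]
[0.328, 0.187, 0.0864] [-0.043, 0.012, 1.198, 4.375, 10.226, 6.447]
```

send_rows(
  targets=[
    [0,0,0.2,0.9,1.5,0,5],
    [0,0,0.4,1.7,3,0.1,5],
    [0,0,0.6,2.5,4.5,0.3,5],
    [0,0,0.8,3.2,6,0.5,5],
    [0,0,1,3.9,7.5,0.7,5],
    [0,0,1.2,4.5,9,0.9,5],
    [0,0,1.2,4.8,10,1.1,5],
    [0,0,1.2,4.8,10,2,5],
    [0,0,1.2,4.7,10,3.2,5],
    [0,0,1.2,4.6,10,4.2,5],
    [0,0,1.2,4.5,10,4.5,5],
    [0,0,1.2,4.5,10,4.5,5],
  ],
)

```text
clock: 25.12
ee_pos: [0.3237, 0.1803, 0.1337]
ee_rot: [-0.489, -3.101, 0.009]
contact_force: [0.5, -0.3, 0.5]
grip_width: 0.0149
grasp_force: 58.8
```

```bash
python3 m.py; python3 - <<'E'
from h import *
d=np.array([np.cos(np.radians(-18)),np.sin(np.radians(-18))]);c=np.array([.429,.1546])
print(row(np.r_[c-.108*d,.0864],Rt=down(np.radians(72))))
st=ctrl.state();im=ctrl.get_image('wrist')
for t in("pin_tip","pin_collar","pin_grip","cross_hole","nut","nut_crown"): print(t,[(p,round(u,1),round(v,1)) for p,u,v in pp(t,im)])
E
```

```text
yaw 72.08 M [-0.011  0.007 -0.022] j -0.08 F [ 0.5 -0.3  0.5] w 0.0149 p [0.3237 0.1803 0.1337] t 25.12
[-0.072, -0.013, 0.016, -0.007, 0.336, 1.888]
pin_tip []
pin_collar [(0.9, 319.1, 355.7)]
pin_grip [(0.77, 320.3, 323.3)]
cross_hole []
nut [(0.89, 333.9, 400.4)]
nut_crown [(0.55, 335.4, 361.6)]
```

send_rows(
  targets=[
    [0,0,0,0,0.33,0.5,5],
    [-0.07,0,0,0,0.33,1.2,5],
    [-0.07,0,0,0,0.33,1.8,5],
    [-0.07,0,0,0,0.33,1.89,5],
    [-0.07,0,0,0,0.33,1.89,5],
    [-0.07,0,0,0,0.33,1.89,5],
  ],
)

```text
clock: 25.97
ee_pos: [0.3273, 0.1887, 0.089]
ee_rot: [0.489, 3.101, 0.004]
contact_force: [-0.8, -0.3, -0.6]
grip_width: 0.0152
grasp_force: 58.8
```

```bash
python3 m.py; python3 - <<'E'
from h import *
d=np.array([np.cos(np.radians(-18)),np.sin(np.radians(-18))]);c=np.array([.429,.1546])
st=ctrl.state();print(row(np.r_[c-.108*d,.0864],Rt=down(np.radians(72))))
q=st['ee_pos'][:2]-c;print('along',q@d,'lat',q@[-d[1],d[0]])
im=ctrl.get_image('wrist');print(proj(im,np.r_[st['ee_pos'][:2]+.0*d,st['ee_pos'][2]-.0084][None]+np.outer([.018,.066],np.r_[d,0]),st),proj(im,[*c,.078],st),proj(im,[*c,.0945],st))
cr=im['pixels'][230:430,200:440];cv2.imwrite('pics/q.png',cv2.resize(cr,None,fx=3.33,fy=3,interpolation=cv2.INTER_CUBIC))
for t in("pin_tip","pin_collar","cross_hole","nut","nut_crown"): print(t,[(p,round(u,1),round(v,1)) for p,u,v in pp(t,im)])
E
```

```text
yaw 72.08 M [ 0.002 -0.012  0.022] j 0.0 F [-0.8 -0.3 -0.6] w 0.0152 p [0.3273 0.1887 0.089 ] t 25.97
[0.033, 0.019, 0.016, 0.029, -0.039, 0.104]
along -0.10727424571207711 lat 0.0009797740367595495
[[320.62799494 354.06840033]
 [320.4932987  432.08010189]] [[318.66546317 476.84778674]] [[318.64321605 499.47456433]]
pin_tip []
pin_collar [(0.8, 320.2, 354.7)]
cross_hole []
nut []
nut_crown []
```

View pics/q.png

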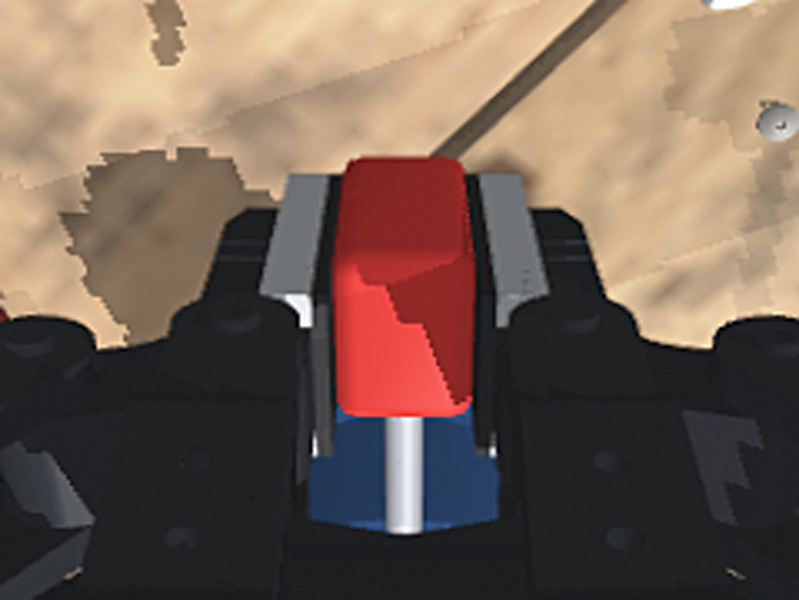

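The pin is held straight: handle centred at (405,290), rod straight down at (404,475). I'll make small corrections, then insert in gentle steps while watching the force.

send_rows(
  targets=[
    [0,0,0,0,-0.04,0.1,5],
    [0,0,0,0,-0.04,0.1,5],
    [0,0,0,-0.2,-0.04,0.1,5],
    [0,0,0,-0.4,-0.04,0.1,5],
    [0,0,0,-0.6,-0.04,0.1,5],
    [0,0,0,-0.8,-0.04,0.1,5],
    [0,0,0,-0.9,-0.04,0.1,5],
    [0,0,0,-1,-0.04,0.1,5],
    [0,0,0,-1,-0.04,0.1,5],
  ],
)

```text
clock: 27.02
ee_pos: [0.3509, 0.1797, 0.0855]
ee_rot: [0.49, 3.102, 0.003]
contact_force: [0.3, -0.4, -1.1]
grip_width: 0.0151
grasp_force: 58.8
```

```bash
cat > n.py <<'E'
from h import *
d=np.array([np.cos(np.radians(-18)),np.sin(np.radians(-18))]);c=np.array([.429,.1546]);st=ctrl.state()
q=st['ee_pos'][:2]-c;F=np.array(st['contact_force']);n=np.array([-d[1],d[0]])
print('along %.4f lat %.4f z %.4f | Fa %.1f Fl %.1f Fz %.1f | M'%(q@d,q@n,st['ee_pos'][2],F[:2]@d,F[:2]@n,F[2]),np.round(st['ft_torque'],3),st['clock'],st['grip_width'],np.degrees(tyaw()))
E
python3 n.py
```

```text
along -0.0821 lat -0.0002 z 0.0855 | Fa 0.4 Fl -0.3 Fz -1.1 | M [ 0.016 -0.023 -0.004] 27.0167 0.015103843675801172 72.05355027737544
```

send_rows(
  targets=[
    [0,0,0,-0.1,0,-0.03,5],
    [0,0,0,-0.2,0,-0.03,5],
    [0,0,0,-0.3,0,-0.03,5],
    [0,0,0,-0.4,0,-0.03,5],
    [0,0,0,-0.4,0,-0.03,5],
  ],
)

```text
clock: 27.43
ee_pos: [0.3604, 0.1768, 0.0863]
ee_rot: [0.489, 3.102, 0.003]
contact_force: [-0.5, 0.9, -0.6]
grip_width: 0.0152
grasp_force: 58.8
```

```bash
python3 n.py
```

```text
along -0.0721 lat -0.0001 z 0.0863 | Fa -0.7 Fl 0.7 Fz -0.6 | M [-0.011 -0.002 -0.01 ] 27.4333 0.015236422989030229 72.073239026017
```

Tip at about 6 mm from the axis, so it is inside the hole and free. Continuing.

send_rows(
  targets=[
    [0,0,0,-0.15,0,0,5],
    [0,0,0,-0.3,0,0,5],
    [0,0,0,-0.4,0,0,5],
    [0,0,0,-0.5,0,0,5],
    [0,0,0,-0.6,0,0,5],
    [0,0,0,-0.6,0,0,5],
  ],
)

```text
clock: 27.93
ee_pos: [0.3747, 0.1721, 0.0863]
ee_rot: [0.489, 3.102, 0.003]
contact_force: [-0.1, -0.3, -0.5]
grip_width: 0.0149
grasp_force: 58.8
```

```bash
python3 n.py
```

```text
along -0.0571 lat -0.0002 z 0.0863 | Fa -0.0 Fl -0.3 Fz -0.5 | M [ 0.031 -0.008  0.021] 27.9333 0.01486592867852408 72.06616684772501
```

Free. 15 mm more, then 1 mm steps to the collar.

send_rows(
  targets=[
    [0,0,0,-0.15,0,0,5],
    [0,0,0,-0.3,0,0,5],
    [0,0,0,-0.45,0,0,5],
    [0,0,0,-0.6,0,0,5],
    [0,0,0,-0.6,0,0,5],
  ],
)

```text
clock: 28.35
ee_pos: [0.3892, 0.1674, 0.0863]
ee_rot: [0.49, 3.102, 0.003]
contact_force: [-0.0, -0.5, 0.2]
grip_width: 0.015
grasp_force: 58.8
```

```bash
python3 n.py
```

```text
along -0.0419 lat -0.0001 z 0.0863 | Fa 0.1 Fl -0.5 Fz 0.2 | M [-0.029  0.045 -0.016] 28.35 0.01501027785563322 72.06126684119289
```

send_rows(
  targets=[
    [0,0,0,-0.04,0,0,5],
    [0,0,0,-0.06,0,0,5],
    [0,0,0,-0.06,0,0,5],
  ],
)

```text
clock: 28.6
ee_pos: [0.3899, 0.1671, 0.0863]
ee_rot: [0.489, 3.102, 0.003]
contact_force: [-0.1, -0.5, -0.4]
grip_width: 0.015
grasp_force: 58.8
```

```bash
python3 n.py
```

```text
along -0.0410 lat -0.0002 z 0.0863 | Fa 0.0 Fl -0.6 Fz -0.4 | M [ 0.028 -0.004  0.056] 28.6 0.015033318795681781 72.08267572955162
```

send_rows(
  targets=[
    [0,0,0,-0.03,0,0,5],
    [0,0,0,-0.05,0,0,5],
    [0,0,0,-0.05,0,0,5],
  ],
)

```text
clock: 28.85
ee_pos: [0.3912, 0.1668, 0.0864]
ee_rot: [0.489, 3.102, 0.003]
contact_force: [-0.2, 0.3, 0.3]
grip_width: 0.0149
grasp_force: 58.8
```

```bash
python3 n.py
```

```text
along -0.0397 lat -0.0001 z 0.0864 | Fa -0.3 Fl 0.2 Fz 0.3 | M [-0.053  0.036 -0.05 ] 28.85 0.014941513520313834 72.08528526951119
```

send_rows(
  targets=[
    [0,0,0,-0.02,0,0,5],
    [0,0,0,-0.04,0,0,5],
    [0,0,0,-0.04,0,0,5],
  ],
)

```text
clock: 29.1
ee_pos: [0.3917, 0.1666, 0.0864]
ee_rot: [0.489, 3.103, 0.004]
contact_force: [-2.9, 1.7, 2.0]
grip_width: 0.0152
grasp_force: 59.0
```

```bash
python3 n.py
```

```text
along -0.0391 lat -0.0001 z 0.0864 | Fa -3.3 Fl 0.7 Fz 2.0 | M [0.22  0.589 0.003] 29.1 0.015241216362780667 72.09121328491206
```

The collar has met the nut at 39 mm, as it should, with 3.3 N. I'll release and rise straight up.

send_rows(
  targets=[
    [0,0,0,0,0,0,22],
    [0,0,0,0,0,0,30],
    [0,0,0,0,0,0,45],
    [0,0,0,0,0,0,60],
    [0,0,0,0,0,0,60],
    [0,0,0,0,0,-1,60],
    [0,0,0,0,0,-2.5,60],
    [0,0,0,1,0,-4,60],
    [0,0,0,2,0,-4,60],
    [0,0,0,2,0,-4,60],
    [0,0,0,2,0,-4,60],
    [0,0,0,2,0,-4,60],
  ],
)

```text
clock: 30.1
ee_pos: [0.3445, 0.1816, 0.1859]
ee_rot: [0.488, 3.102, 0.003]
contact_force: [-0.3, -0.2, 0.4]
grip_width: 0.0599
grasp_force: 0.0
```

```bash
python3 n.py; python3 - <<'E'
from h import *
d=np.array([np.cos(np.radians(-18)),np.sin(np.radians(-18))])
st=ctrl.state();W=ctrl.get_image('wrist');S=ctrl.get_image('side')
for t,z in(("pin_grip",.081),("pin_collar",.078),("pin_tip",.078),("nut",.05),("cross_hole",.078)):
    for p,u,v in pp(t,W):
        X=atz(ray(W,(u,v),st),z);q=X[:2]-[.429,.1546];print(t,p,round(u),round(v),X.round(4),'along',(q@d).round(4),'lat',(q@[-d[1],d[0]]).round(4))
        s=pp(t,S)
        if s and s[0][0]>.3: print('  tri',tri([ray(W,(u,v),st),ray(S,s[0][1:])])[0].round(4),s)
E
```

```text
along -0.0887 lat -0.0004 z 0.1859 | Fa -0.2 Fl -0.3 Fz 0.4 | M [-0.024  0.058 -0.04 ] 30.1 0.059933693472490175 72.11300519681741
pin_grip 0.78 319 314 [0.3903 0.1657 0.081 ] along -0.0403 lat -0.0014
  tri [0.3968 0.163  0.0648] [(0.62, 259.904, 219.98399999999998)]
pin_collar 0.57 325 332 [0.4071 0.1647 0.078 ] along -0.024 lat 0.0028
  tri [0.4086 0.1652 0.0803] [(0.61, 265.28, 212.4)]
pin_tip 0.59 325 390 [0.4585 0.1487 0.078 ] along 0.0298 lat 0.0035
nut 0.59 321 342 [0.4306 0.1546 0.05  ] along 0.0016 lat 0.0005
  tri [0.4253 0.1551 0.0532] [(0.64, 271.808, 224.208)]
cross_hole 0.69 317 363 [0.4318 0.1511 0.078 ] along 0.0038 lat -0.0025
  tri [0.4234 0.1538 0.0903] [(0.73, 271.168, 210.72)]
```

```bash
python3 -c "
from cell import ctrl
print(ctrl.hand_in())"
```

```text
the job is handed in; nothing more can be done
None
```

The job is handed in at about 30 s: the nut was turned to the next slot past bearing, the pin was pushed in to its collar with about 3 N and let go, and the network positions afterwards showed it still in place to within about 3 mm.

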